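# Step off the tool rail and hang the baking tools

### The job

Lay the stepping stick along the dark line with its hang-hole end at the stop, then walk it end over end along the line without ever lifting it clear of the counter: swing it round on its plain end through the side towards the robot, then likewise on its hang-hole end, and leave it lying where it has then marked two and three lengths from the stop. Then take whichever tools hang on the drying stands, one at a time, the farthest-going first: hook each onto the tool rail above the stop and slide it along the rail, without lifting it off, until it hangs squarely behind its place on the line: the spatula three stick lengths from the stop, the brush two, the scraper one. Leave the other things on the counter alone, and put the stick right again if it gets knocked out of place.

Things in the scene. Friction and masses are not known exactly. Their poses are not given: they have to be found in the camera images.
- rack: the tool rail, fixed: a square 10 mm steel bar, axis 220 mm above the counter, along the rack's y from -252 to +252 mm, on two posts 35 mm behind its ends (rack +x), no taller than the rail. Origin on the counter under the middle of the bar; +x points away from the robot, z up. At rack x -130 a thin dark line is let flush into the counter, parallel to the bar.
- scraper_stand: one of three like drying stands in a row on the robot's right (-y), fixed, in any order, about 100 mm apart, each with one tool or empty; this one is the scraper's. A short square 10 mm steel bar, axis 220 mm above the counter, 64 mm long along its y; its two posts stand 35 mm behind its ends (+x) on a wooden foot 100 x 85 x 12 mm. The tools hang with their stems to its -x side, towards the middle of the counter
- stick: the stepping stick: a square-edged beech bar 120 long (its x), 18 wide (y), 22 high (z), about 60 g, lying on the counter; origin at the centre of its underside; a small dark hang-hole is in the top near end A (-x end)
- stick_a (a point): end A of the stick: centre of the end face by the hang-hole (stick x -60), at half height
- stick_b (a point): end B of the stick: centre of the plain end face (stick x +60), at half height
- mark0 (a point): point on the line on the counter, 0 stick lengths (0 mm) along it from its stop end (2 mm off the +y face of the stop, a dark wooden block 60 mm across the line, 18 along it, 20 high, fixed to the rack)
- rail0 (a point): point straight under the tool rail, squarely behind mark0 (130 mm towards rack +x), 100 mm up, that is 120 mm below the rail's axis, where the origin of a tool seated there comes to be; its frame is parallel to the rack's
- mark1 (a point): point on the line on the counter, 1 stick lengths (120 mm) along it from its stop end; nothing is drawn there
- rail1 (a point): point straight under the tool rail, squarely behind mark1 (130 mm towards rack +x), 100 mm up, that is 120 mm below the rail's axis, where the origin of a tool seated there comes to be; its frame is parallel to the rack's
- mark2 (a point): point on the line on the counter, 2 stick lengths (240 mm) along it from its stop end; nothing is drawn there
- rail2 (a point): point straight under the tool rail, squarely behind mark2 (130 mm towards rack +x), 100 mm up, that is 120 mm below the rail's axis, where the origin of a tool seated there comes to be; its frame is parallel to the rack's
- mark3 (a point): point on the line on the counter, 3 stick lengths (360 mm) along it from its stop end; nothing is drawn there
- rail3 (a point): point straight under the tool rail, squarely behind mark3 (130 mm towards rack +x), 100 mm up, that is 120 mm below the rail's axis, where the origin of a tool seated there comes to be; its frame is parallel to the rack's
- scraper: bench scraper: steel blade 90 mm wide under a wooden grip, lowest point at z -10. Same hook, frame and tab as the other tools. Origin: straight below the hook, 120 mm under the rail's axis when seated; z up, y along the rail, -x the stem side. About 150 g, may be absent. To unhook a tool, raise it about 24 mm (lip above the rail, foot still below it), then draw it off towards its -x; hook on in reverse.
- brush: silicone brush: round steel handle, grey head 42 mm wide, lowest point at z -30. Same hook, frame and tab as the other tools. Origin: straight below the hook, 120 mm under the rail's axis when seated; z up, y along the rail, -x the stem side. About 150 g, may be absent.
- spatula: bamboo spatula: slim handle, rounded paddle 55 mm wide, lowest point at z -45. Same hook, frame and tab as the other tools. Origin: straight below the hook, 120 mm under the rail's axis when seated; z up, y along the rail, -x the stem side. About 150 g, may be absent.
- scraper_tab (a point): centre of the scraper's flat grip tab, 151 mm above its origin. On each tool: tab 10 thick (x), 24 wide (y), z 131 to 171, steel, to be gripped from above across its thickness; below it the hook, a 24 wide strip: bridge z 125 to 131 over the rail, stem x -14 to -8 down to z 76, lip x 8 to 13 with lower edge at z 110, foot crossing under the rail at z 76 to 82, x -14 to 6
- crock: bystander, loose, to be left alone: white ceramic sourdough crock, 150 mm across, 130 high; origin under its centre
- basket: bystander, loose, to be left alone: round wicker basket, 210 mm across, 80 high; origin under its centre
- tin: bystander, loose, to be left alone: aluminium loaf tin, 100 x 200 x 70 high; origin under its centre
- bowl: bystander, loose, to be left alone: small blue ceramic bowl, 100 mm across, 45 high; origin under its centre
- cutter: bystander, loose, to be left alone: round steel pastry cutter ring, 64 mm across, 30 high; origin under its centre
- jar: bystander, loose, to be left alone: glass jar with steel lid, 72 mm across, 100 high; origin under its centre
- block: bystander, loose, to be left alone: short beech block, 70 x 50 x 22 mm; origin under its centre
Things that resemble listed ones, but are neither listed nor needed, are in the scene too. Leave any yellow look-alike of the brush alone.

How it is judged:
By the outcome, as a careful person would: the job done as asked, in the order asked, and still so for the second after the job is handed in, with the robot touching nothing.
Of scraper, brush, spatula only 2 to 3 are there at a start; the rules pass over those that are not, and their reading is None.
At some moment in a run one of stick may be knocked a few centimetres aside while the robot is not near it.
It also fails if it takes over 210 s, if anything falls off the work surface, if the arm or the gripper's body presses on something with over 40 N, if the wrist force passes 120 N, or if a joint passes its speed limit or range.

### The arm

A 6-joint arm with a two-finger parallel gripper is mounted at the origin on the work surface. World frame = base frame: x ahead of the robot, y to its left, z up, the work surface at z = 0. Lengths are in mm, angles in degrees, forces in N, time in s.
With the tool pointing down it reaches from about 250 to 800 mm from the base axis. Payload 3.9 kg.
Tool frame: the origin (TCP) lies midway between the tips of the shut fingers; the grasp point (between the pads) lies 19 mm behind it; z points along the fingers, y is the line along which they close (so a half turn about z gives the same grasp; the last joint's range is limited). The gripper opens to 85 mm and grips with 20 to 120 N. Pads are 22 mm wide; open, the fingers measure 114 mm over their backs; the gripper's body (76 mm by 85 mm) begins 54 mm behind the grasp point. The pads swing forward as they close: fully open they stand 13 mm farther back than shut.
Start: joints at [65.546, 14.897, -7.913, 67.191, 0, 90], TCP at [217.323, 477.897, 231.304] pointing down, gripper open.
Joint ranges: [-159.42, 159.42], [-47.68, 98.78], [-73.54, 78.23], [-108.79, 121.32], [-90, 84.71], [-180, 180]. Speed limits (degrees/s): [147.25, 147.25, 180, 180, 180, 180].

### API

Orientations are given as [roll, pitch, yaw] about the fixed x, y, z axes, in that order (R = Rz(yaw) Ry(pitch) Rx(roll)).
In Python, from plant import arm gives the robot as it stands. The module is installed in compiled form; this text tells all that it offers.
- The arm moves only by the tool play_rows, never from a script. Its argument "increments" is a list of rows, each a list of 5 numbers: the closure, from 0 (fully open) to 1 (shut), then the shift along the tool's x, y, z in mm, then the turn about the tool's z in rad. In form: [[fingers, x, y, z, yaw], ...]. A call has 1 to 10 rows; each row is the pose to reach, as a shift and turn from the pose commanded when the call began, along the tool's axes at that moment; what a row does not reach only later rows make up. A row lasts 1/10 s, in which the tool goes at most 50 mm and 8.59 degrees, less where a joint would pass 70% of its speed; a pose out of reach is approached as far as the arm can. A call with a gripper value outside its range is refused whole. The fingers move at their own pace and stop on an object; "newtons" is the grip in N (left out, the last holds). Time passes only in rows, so rows that repeat a pose let the fingers close. It gives the time, the measured TCP pose, the force, the opening and the grip force at its end, in the units of the state.
- arm.observe(): the state, without advancing time (a new reading comes with each control period).
- arm.snapshot(name): name is "scene" or "top"; returns a dict with "pixels" (384x512x3 uint8, blue, green, red), "fx", "fy", "cx", "cy" (pixels), "world_to_cam" (4x4, takes a point from world to camera coordinates). Camera axes: x right, y up, looking along -z (the intrinsics and any distortion apply to the point x, -y, -z); pixel columns grow to the right and rows downward; lengths in mm; the calibration is good to about 2 mm. A picture is of the moment at which its call begins. There is no depth.
- arm.hand_in(): hands the job in; it is judged then, once.
The state is a dict: "time": time; "qpos": joint angles; "dq": joint speeds; "effort": joint torques, N m; "position": TCP position; "ee_rot": TCP orientation; "contact_force": force on the tool from outside, world axes, zero at the start; "wrist_torque": the same for the moment, N m; "width": opening from 0.0 (shut) to 1.0 (fully open); "gripper_force": force on a finger pad.
Only numpy, scipy, OpenCV 4.12 (cv2) and the standard library are available. Lean on these libraries where they do the work, as an engineer would, in place of code of your own. Each camera call takes 0.05 s, during which the arm holds its last target. There are 200 camera calls.

## Working session

There is one attempt and no reset: what is moved stays moved. The work goes in short steps, Python scripts to look and compute and a tool call to move; the robot and the scene stay as the last step left them, time stands still between calls to the robot, and variables do not carry over. Pictures are saved under pics/ and viewed, at most 14 in all, crops included, and the job is handed in when it is done.

Besides the shell and the picture viewer there is one more tool, called by a JSON object that holds its "fn" and its "kwargs". play_rows: Moves the arm, as the interface text tells. Its arguments: {"type":"object","properties":{"increments":{"type":"array"},"newtons":{"type":"number"}},"required":["increments"]}

```bash
mkdir -p pics; cat > h.py <<'E'
import numpy as np, cv2
from plant import arm
def snap(n, f=None):
    s=arm.snapshot(n)
    if f: cv2.imwrite('pics/'+f,s['pixels'])
    return s
def ray(s,u,v):
    M=np.array(s['world_to_cam']);R=M[:3,:3];t=M[:3,3]
    d=np.array([(u-s['cx'])/s['fx'],-(v-s['cy'])/s['fy'],-1.])
    return -R.T@t, R.T@d
def onz(s,u,v,z):
    o,d=ray(s,u,v);return o+d*(z-o[2])/d[2]
def proj(s,p):
    M=np.array(s['world_to_cam']);c=M[:3,:3]@np.array(p,float)+M[:3,3]
    return np.array([s['cx']+s['fx']*c[0]/-c[2], s['cy']+s['fy']*c[1]/c[2]])
def tri(s1,p1,s2,p2):
    o1,d1=ray(s1,*p1);o2,d2=ray(s2,*p2)
    A=np.stack([d1,-d2],1);k=np.linalg.lstsq(A,o2-o1,rcond=None)[0]
    a,b=o1+d1*k[0],o2+d2*k[1];return (a+b)/2,np.linalg.norm(a-b)
E
python3 - <<'E'
from h import *
for n in('scene','top'):
    s=snap(n,n+'0.png');print(n,s['fx'],s['cx'],s['cy'],ray(s,256,192),[k for k in s])
    big=cv2.resize(s['pixels'],(800,600),interpolation=cv2.INTER_CUBIC);cv2.imwrite(f'pics/{n}0b.png',big)
print(arm.observe())
E
```

```text
scene 459.66836755680134 250.75409888425872 187.7700454690632 (array([1392.58843447,  434.68950544, 1105.74210294]), array([-0.62089827, -0.32990315, -0.71124129])) ['pixels', 'fx', 'fy', 'cx', 'cy', 'world_to_cam']
top 367.1019158794076 259.4208465765755 197.81640472793052 (array([ 380.03874823,   -9.25818777, 1261.02474915]), array([ 0.20308421, -0.00990156, -0.97928373])) ['pixels', 'fx', 'fy', 'cx', 'cy', 'world_to_cam']
{'time': 0.1, 'qpos': array([ 6.55481077e+01,  1.49318768e+01, -7.97973998e+00,  6.71907235e+01,
       -2.80250534e-04,  8.99987041e+01]), 'dq': array([ 0.097174  , -0.06485664,  0.05924079, -0.08615957, -0.11274622,
        0.07850806]), 'effort': array([ 2.57726906e-04, -4.06507659e+01,  2.54527920e+01,  1.01027184e-02,
        2.13545508e-05, -3.52966744e-06]), 'position': array([217.05369973, 477.33879927, 230.539928  ]), 'ee_rot': array([-1.79897660e+02,  2.77935352e-04,  1.55549404e+02]), 'contact_force': array([-0.3715852 ,  0.71356881,  0.64658821]), 'wrist_torque': array([ 0.02230865, -0.03740317,  0.05693689]), 'gripper_force': 0.0, 'width': 1.004279172574382}
```

View pics/scene0b.png

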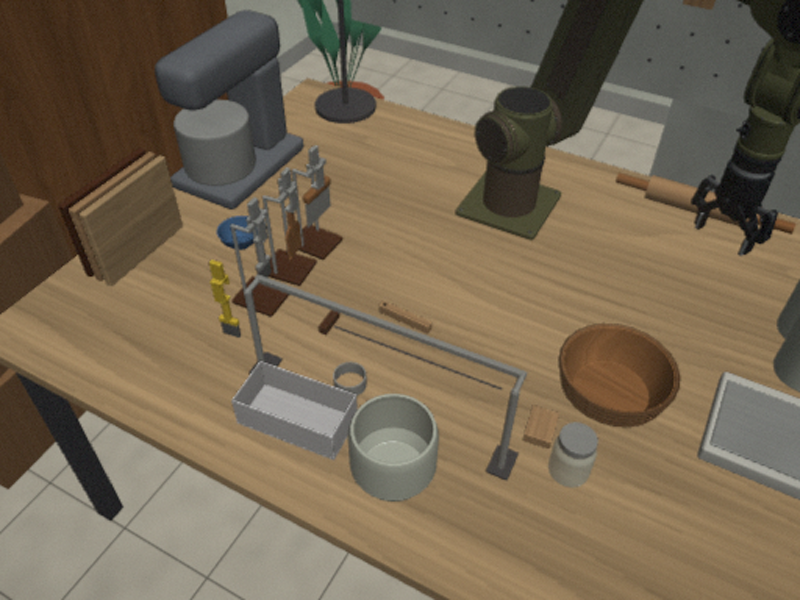

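View pics/top0b.png

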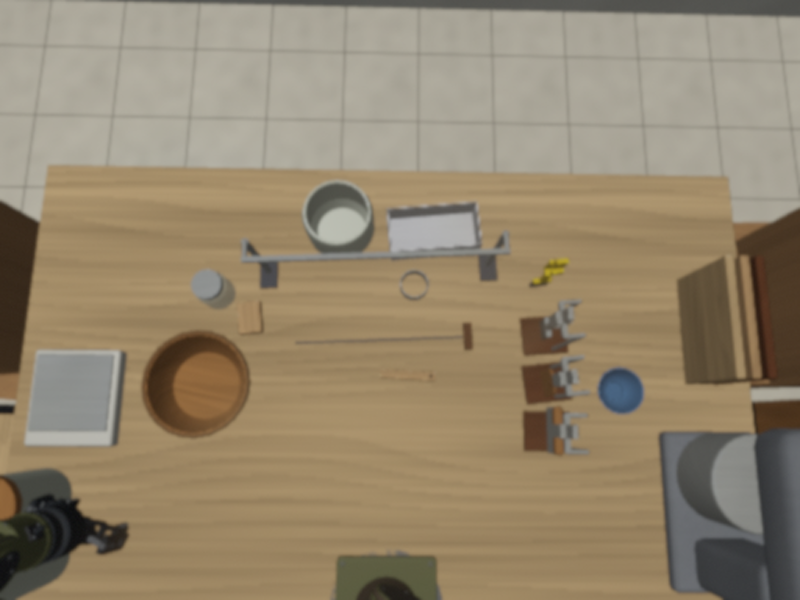

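The scene picture shows three occupied stands: scraper around (317,190), spatula (290,230), brush (262,250). There is also a yellow look-alike brush at (222,300). In the top picture the rail is at row ~252, the line runs (295,343)-(463,337) with the stop at (468,336), and the stick is at (407,376) with its hole to the right. Next is a close crop for subpixel measuring.

```bash
python3 - <<'E'
from h import *
t=cv2.imread('pics/top0.png');s=cv2.imread('pics/scene0.png')
a=cv2.resize(t[200:255,180:313],None,fx=6,fy=6,interpolation=cv2.INTER_CUBIC)   #798x330
b=cv2.resize(t[185:298,328:383],(0,0),fx=2.3,fy=2.3,interpolation=cv2.INTER_CUBIC)
c=cv2.resize(s[90:205,140:225],(0,0),fx=2.3,fy=2.3,interpolation=cv2.INTER_CUBIC)
d=cv2.resize(s[185:220,195:335],(0,0),fx=2.3,fy=2.3,interpolation=cv2.INTER_CUBIC)
im=np.zeros((600,800,3),np.uint8);im[:330,:798]=a
im[332:332+b.shape[0],:b.shape[1]]=b;im[332:332+c.shape[0],140:140+c.shape[1]]=c;im[332:332+d.shape[0],350:350+d.shape[1]]=d
cv2.imwrite('pics/crop1.png',im)
E
```

```text
(no output)
```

View pics/crop1.png

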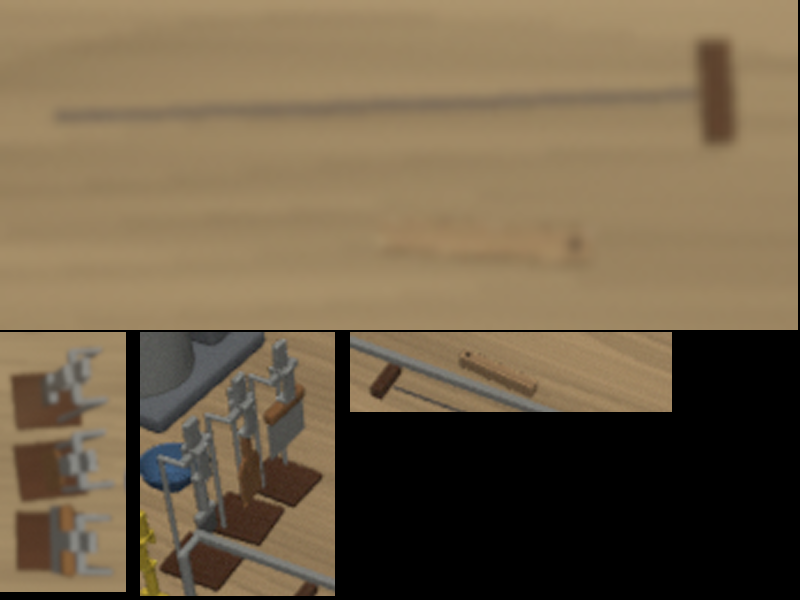

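The crop confirms the listed stick: it has a hole at crop (575,243), while the block at top (250,317) has none. The steel brush is on the farthest stand, and the yellow look-alike stands apart at scene (222,300). Now measuring the line, stop, rail and stick, with a large crop of the tabs.

```bash
python3 - <<'E'
from h import *
T=snap('top','top1.png');S=snap('scene','scene1.png')
t=T['pixels'];s=S['pixels']
g=t.astype(float).sum(2)
P=[]
for u in range(192,292,2):
    v0=int(200+(115-(u-189)*6*0.0345)/6); col=g[v0-5:v0+6,u]; w=np.clip(np.median(col)-15-col,0,None)
    if w.sum()>20: P.append((u,(w*np.arange(v0-5,v0+6)).sum()/w.sum()))
W=np.array([onz(T,u,v,0)[:2] for u,v in P]);k=np.polyfit(W[:,1],W[:,0],1)
r=W[:,0]-np.polyval(k,W[:,1]);print('line top: x=%.4f*y+%.2f'%tuple(k),'res',r.std(),len(P),'yaw',-np.degrees(np.arctan(k[0])))
# line in scene
def blob(im,u0,u1,v0,v1,cond):
    sub=im[v0:v1,u0:u1].astype(int);m=cond(sub[...,0],sub[...,1],sub[...,2]).astype(np.uint8)
    n,l,st,c=cv2.connectedComponentsWithStats(m)
    i=1+np.argmax(st[1:,4]);cn=cv2.findContours((l==i).astype(np.uint8),0,2)[0][0]
    return c[i]+[u0,v0],st[i],cv2.minAreaRect(cn+np.array([u0,v0]))
brown=lambda b,gg,r:(r<125)&(b<75)&(r>b+15)
for n,X,box,z in(('top',T,(290,308,200,228),20),('scene',S,(198,222,192,218),12)):
    c,st,ra=blob(X['pixels'],*box,brown);print('stop',n,c,st,ra,onz(X,*c,z))
# stick hole & masks
print('hole top',onz(T,180+575/6,200+243/6,22))
for nm,p in(('B-left',(380,240)),('A-right',(586,246))):print(nm,onz(T,180+p[0]/6,200+p[1]/6,22))
# rail in top
Q=[]
for u in range(165,318,3):
    v0=int(round(163-(u-160)*0.02)); col=g[v0-8:v0+9,u]
    Q.append((u,v0,col.astype(int).tolist()))
for q in Q[::10]:print(q)
a=cv2.resize(t[188:292,332:382],None,fx=5.7,fy=5.7,interpolation=cv2.INTER_CUBIC)
b=cv2.resize(s[88:192,142:222],None,fx=5.7,fy=5.7,interpolation=cv2.INTER_CUBIC)
cv2.imwrite('pics/crop2.png',np.hstack([a,b]));print(a.shape,b.shape)
E
```

```text
line top: x=-0.0424*y+552.43 res 0.5380716808075849 50 yaw 2.42668367138007
stop top [298.76344086 215.01075269] [ 6  7  7 17 93] ((298.7294921875, 215.0246124267578), (16.29643440246582, 5.613215446472168), 84.80557250976562) [ 558.79413196 -168.7829725    20.        ]
stop scene [210.27941176 205.97794118] [  5   6  17  17 136] ((210.38076782226562, 205.89614868164062), (14.383749961853027, 15.874748229980469), 74.74488067626953) [ 565.79696158 -172.04285195   12.        ]
hole top [471.11962744 -90.07321142  22.        ]
B-left [471.80304354  19.2477111   22.        ]
A-right [469.49983698 -96.24768132  22.        ]
(165, 163, [380, 374, 373, 377, 382, 377, 348, 316, 333, 385, 408, 383, 330, 309, 338, 358, 364])
(195, 162, [394, 389, 385, 380, 380, 390, 403, 415, 424, 429, 428, 404, 366, 361, 379, 389, 387])
(225, 162, [359, 281, 249, 238, 238, 244, 265, 325, 386, 414, 402, 360, 350, 370, 383, 385, 384])
(255, 161, [530, 529, 528, 530, 529, 520, 500, 470, 444, 430, 401, 343, 309, 338, 371, 381, 385])
(285, 160, [531, 532, 531, 531, 529, 506, 434, 368, 386, 418, 404, 364, 356, 376, 390, 393, 390])
(315, 160, [392, 402, 409, 409, 404, 395, 392, 402, 408, 388, 325, 250, 216, 215, 222, 226, 233])
(593, 285, 3) (593, 456, 3)
```

View pics/crop2.png

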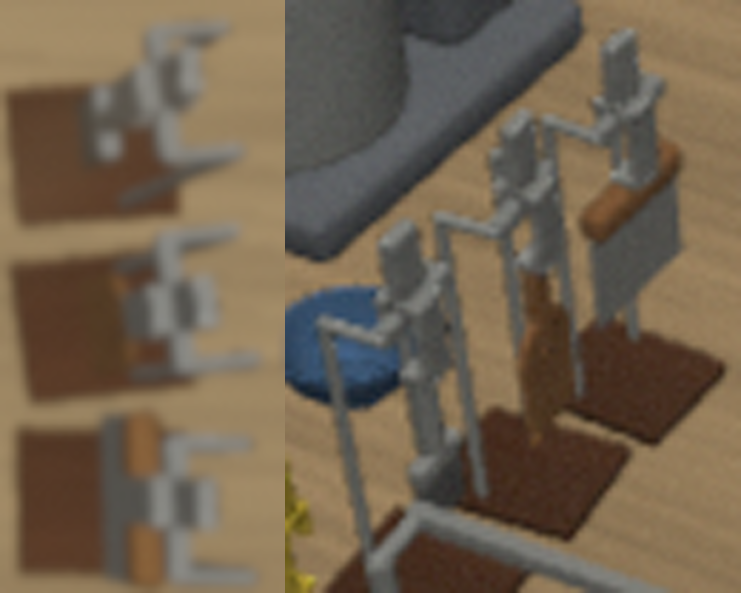

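The big crop shows the three tab tops: left panel brush (182,80), spatula (202,302), scraper (203,501), and right panel brush (400,235), spatula (517,122), scraper (620,38). The brush stand is turned a few degrees.

```bash
python3 - <<'E'
from h import *
T=snap('top');S=snap('scene')
tp=lambda p:(332+p[0]/5.7-.4,188+p[1]/5.7-.4); sc=lambda p:(142+(p[0]-285)/5.7-.4,88+p[1]/5.7-.4)
for n,a,b in(('brush',(182,80),(400,235)),('spat',(202,302),(517,122)),('scraper',(203,501),(620,38))):
    p,e=tri(T,tp(a),S,sc(b));print(n,p.round(1),'gap %.1f'%e,'top@271',onz(T,*tp(a),271).round(1),'sc@271',onz(S,*sc(b),271).round(1))
for n,a,b in(('brush',(155,40),(170,165)),('spat',(166,242),(178,368)),('scr',(176,442),(178,576))):
    A=onz(T,*tp(a),225);B=onz(T,*tp(b),225);d=A-B;print('bar',n,A[:2].round(1),B[:2].round(1),np.linalg.norm(d).round(1),'dir from +x',np.degrees(np.arctan2(d[1],d[0])).round(1), 'mid',((A+B)/2)[:2].round(1))
# rail prediction in images for guess
m0=np.array([559.1,-157.8]);ry=np.array([-.0424,.9991]);rx=np.array([.9991,.0424])
for L in(-20,180,380):
    p=m0+ry*L+rx*130;print('rail pred',[proj(X,[*p,225]).round(1) for X in(T,S)])
# rail measurement: columns profile in scene & top: bright-dark
for X,us in((T,(285,225,195)),(S,(200,250,300))):
    g=cv2.cvtColor(X['pixels'],cv2.COLOR_BGR2HSV)
    for u in us:
        v=int(round([proj(X,[*(m0+ry*L+rx*130),225])[1] for L in np.linspace(-60,420,400)][int(np.argmin([abs(proj(X,[*(m0+ry*L+rx*130),225])[0]-u) for L in np.linspace(-60,420,400)]))]))
        print(u,v-7,g[v-7:v+8,u,1].tolist(),g[v-7:v+8,u,2].tolist())
print(proj(T,[471.0,-38,22]),proj(S,[471,-38,22]))
c=lambda im,u,v:cv2.resize(im[v-30:v+30,u-40:u+40],(400,300),interpolation=cv2.INTER_CUBIC)
E
```

```text
brush [ 564.2 -320.6  267.5] gap 7.4 top@271 [ 561.7 -316.   271. ] sc@271 [ 568.  -321.6  271. ]
spat [ 456.  -323.1  271.4] gap 5.4 top@271 [ 454.8 -320.7  271. ] sc@271 [ 455.7 -326.5  271. ]
scraper [ 363.3 -317.7  273.9] gap 4.0 top@271 [ 362.5 -316.7  271. ] sc@271 [ 359.9 -322.5  271. ]
bar brush [ 590.7 -317.4] [ 526.7 -322.2] 64.2 dir from +x 4.3 mid [ 558.7 -319.8]
bar spat [ 488.  -318.5] [ 425.8 -321.7] 62.3 dir from +x 2.9 mid [ 456.9 -320.1]
bar scr [ 389.8 -319. ] [ 326.  -317.1] 63.9 dir from +x -1.7 mid [ 357.9 -318.1]
rail pred [array([308.2, 161. ]), array([181.2, 182.1])]
rail pred [array([240.1, 162.9]), array([246. , 205.9])]
rail pred [array([171.3, 164.8]), array([317.9, 232.3])]
285 155 [0, 1, 2, 4, 6, 8, 7, 9, 32, 73, 92, 92, 93, 93, 91] [177, 177, 169, 145, 123, 131, 141, 136, 128, 136, 150, 155, 157, 156, 154]
225 156 [27, 28, 28, 27, 20, 14, 6, 5, 8, 30, 74, 91, 92, 93, 94] [86, 83, 83, 84, 90, 110, 129, 140, 135, 127, 135, 148, 153, 154, 154]
195 157 [93, 95, 94, 91, 83, 58, 27, 7, 6, 34, 77, 92, 93, 95, 94] [153, 153, 157, 162, 163, 158, 151, 144, 135, 129, 140, 152, 156, 156, 154]
200 182 [102, 99, 96, 96, 96, 98, 44, 18, 16, 18, 12, 43, 93, 99, 103] [135, 141, 144, 141, 143, 138, 133, 126, 128, 102, 87, 96, 140, 149, 149]
250 200 [115, 111, 107, 101, 99, 104, 58, 20, 13, 16, 16, 29, 76, 94, 100] [93, 92, 95, 121, 139, 144, 136, 128, 122, 115, 93, 88, 121, 133, 143]
300 219 [97, 101, 101, 97, 102, 76, 26, 10, 13, 16, 27, 50, 93, 96, 101] [152, 152, 146, 144, 135, 128, 127, 127, 117, 95, 85, 101, 131, 141, 141]
[260.36464999 240.39493855] [260.50404223 199.84766387]
```

```bash
cat >> h.py <<'E'
import json,os
M0=np.array([559.1,-157.8]);RY=np.array([-.0424,.9991]);RX=np.array([.9991,.0424]);LY=92.43
def cmd():
    return json.load(open('cmd.json')) if os.path.exists('cmd.json') else [217.323,477.897,231.304,155.546]
def plan(poses,f,q=0.5,save=True):
    """poses: world [x,y,z,yaw] per row -> rows in the tool axes of the commanded pose"""
    c=cmd();a=np.radians(c[3]);X=np.array([np.cos(a),np.sin(a)]);Y=np.array([np.sin(a),-np.cos(a)]);rows=[]
    for i,p in enumerate(poses):
        d=np.array(p[:2])-c[:2]
        r=[round(float(k)/q)*q for k in(d@X,d@Y,c[2]-p[2])]+[round(np.radians(c[3]-p[3])/.005)*.005]
        rows.append([f if np.isscalar(f) else f[i]]+[round(k,3) for k in r])
    w=np.array(c[:2])+X*rows[-1][1]+Y*rows[-1][2]
    if save: json.dump([float(w[0]),float(w[1]),c[2]-rows[-1][3],c[3]-float(np.degrees(rows[-1][4]))],open('cmd.json','w'))
    print(json.dumps(rows));print('end',np.round(cmd(),2))
def lin(p,n,start=None):
    s=np.array(start or cmd());return [(s+(np.array(p,float)-s)*(i+1)/n).tolist() for i in range(n)]
def st():
    o=arm.observe();print('t',o['time'],'pos',o['position'].round(1),'yaw',o['ee_rot'].round(1),'F',o['contact_force'].round(1),'w',round(o['width'],3),'gf',round(o['gripper_force'],1))
E
python3 - <<'E'
from h import *
p=[471,-38.5,100,268.9]
mid=(np.array(cmd())+(np.array(p)-cmd())*.5).tolist();mid[2]=200
plan(lin(mid,8),0);plan(lin(p,8),0)
E
```

```text
[[0, -28.0, -23.0, 4.0, -0.125], [0, -55.5, -45.5, 8.0, -0.245], [0, -83.5, -68.5, 11.5, -0.37], [0, -111.0, -91.5, 15.5, -0.495], [0, -139.0, -114.0, 19.5, -0.62], [0, -167.0, -137.0, 23.5, -0.74], [0, -194.5, -159.5, 27.5, -0.865], [0, -222.5, -182.5, 31.5, -0.99]]
end [344.32 219.66 199.8  212.27]
[[0, 4.0, -35.5, 12.5, -0.125], [0, 7.5, -71.5, 25.0, -0.245], [0, 11.5, -107.0, 37.5, -0.37], [0, 15.5, -143.0, 50.0, -0.495], [0, 19.0, -178.5, 62.5, -0.62], [0, 23.0, -214.5, 75.0, -0.74], [0, 27.0, -250.0, 87.5, -0.865], [0, 30.5, -286.0, 100.0, -0.99]]
end [471.22 -38.45  99.8  268.99]
```

{"fn": "play_rows", "kwargs": {"increments": [[0, -55.5, -45.5, 8, -0.12], [0, -55.5, -45.5, 8, -0.245], [0, -111, -91.5, 15.5, -0.37], [0, -111, -91.5, 15.5, -0.495], [0, -167, -137, 23.5, -0.62], [0, -167, -137, 23.5, -0.74], [0, -222.5, -182.5, 31.5, -0.865], [0, -222.5, -182.5, 31.5, -0.99], [0, -222.5, -182.5, 31.5, -0.99]], "newtons": 20}}

```text
time: 1.2
position: [344.7, 217.0, 199.5]
ee_rot: [-179.9, -0.1, -147.9]
contact_force: [0.2, -0.6, 0.0]
width: 1.0
gripper_force: 0.0
```

{"fn": "play_rows", "kwargs": {"increments": [[0, 4.0, -35.5, 12.5, -0.125], [0, 7.5, -71.5, 25.0, -0.245], [0, 11.5, -107.0, 37.5, -0.37], [0, 15.5, -143.0, 50.0, -0.495], [0, 19.0, -178.5, 62.5, -0.62], [0, 23.0, -214.5, 75.0, -0.74], [0, 27.0, -250.0, 87.5, -0.865], [0, 30.5, -286.0, 100.0, -0.99], [0, 30.5, -286.0, 100.0, -0.99], [0, 30.5, -286.0, 100.0, -0.99]]}}

```text
time: 2.2
position: [471.2, -38.1, 99.5]
ee_rot: [179.9, 0.0, -91.2]
contact_force: [-0.1, 0.5, 0.6]
width: 0.999
gripper_force: 0.0
```

{"fn": "play_rows", "kwargs": {"increments": [[0, 0, 0, 40, 0], [0, 0, 0, 80, 0], [0, 0, 0, 95, 0], [0, 0, 0, 95, 0], [0.9, 0, 0, 95, 0], [0.9, 0, 0, 95, 0], [0.9, 0, 0, 95, 0], [0.9, 0, 0, 95, 0], [0.9, 0, 0, 95, 0], [0.9, 0, 0, 95, 0]], "newtons": 30}}

```text
time: 3.2
position: [472.2, -38.5, 5.8]
ee_rot: [-179.9, 0.0, -91.0]
contact_force: [0.0, 0.2, 6.2]
width: 0.203
gripper_force: 30.2
```

```bash
python3 - <<'E'
from h import *
c=cmd();c[2]-=95;json.dump(c,open('cmd.json','w'))
w=M0+RY*68
plan(lin([*w,4.8,272.43],5),0.9)
json.dump(cmd(),open('cmd.json','w'))
E
```

```text
[[0.9, 10.0, -17.0, 0.0, -0.01], [0.9, 20.0, -34.5, 0.0, -0.025], [0.9, 30.0, -51.5, 0.0, -0.035], [0.9, 40.0, -68.5, 0.0, -0.05], [0.9, 50.0, -86.0, 0.0, -0.06]]
end [556.33 -89.96   4.8  272.43]
```

{"fn": "play_rows", "kwargs": {"increments": [[0.9, 10, -17, 0, -0.01], [0.9, 20, -34.5, 0, -0.025], [0.9, 30, -51.5, 0, -0.035], [0.9, 40, -68.5, 0, -0.05], [0.9, 50, -86, 0, -0.06], [0.9, 50, -86, 0, -0.06], [0.9, 50, -86, 0, -0.06]]}}

```text
time: 3.9
position: [558.3, -90.7, 5.5]
ee_rot: [-179.8, -0.1, -87.6]
contact_force: [2.3, -2.2, 3.8]
width: 0.204
gripper_force: 30.1
```

```bash
python3 - <<'E'
from h import *
st()
T=snap('top');S=snap('scene')
a=cv2.resize(T['pixels'][188:240,180:313],None,fx=6,fy=6,interpolation=cv2.INTER_CUBIC)[:300]
b=cv2.resize(S['pixels'][170:230,190:323],None,fx=6,fy=6,interpolation=cv2.INTER_CUBIC)[:300]
cv2.imwrite('pics/c3.png',np.vstack([a,b]))
E
```

```text
t 3.9 pos [558.3 -90.7   5.5] yaw [-1.798e+02 -1.000e-01 -8.760e+01] F [ 2.3 -2.2  3.8] w 0.204 gf 30.1
```

View pics/c3.png

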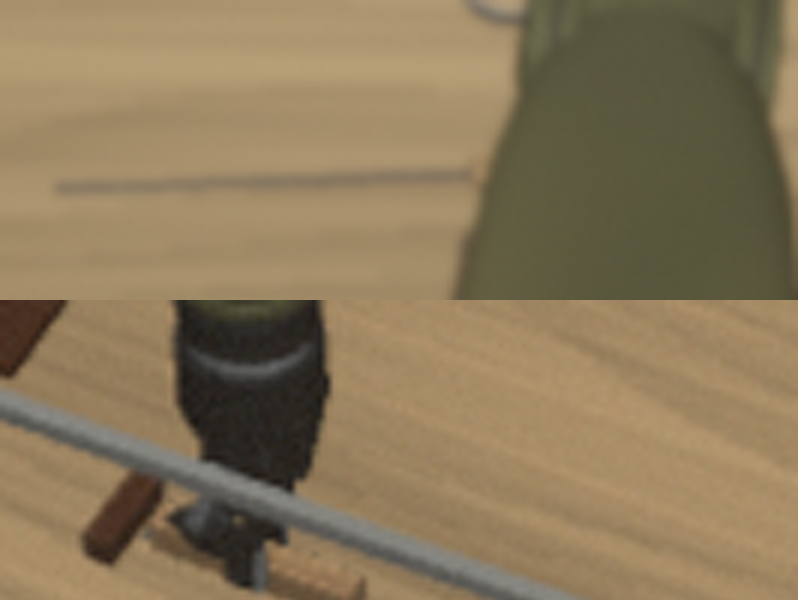

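The stick is gripped and lies on the line. Its left end at crop (475,165) meets the line at (470,175), and end A lies by the stop at lower panel (150,530). Now I creep toward the stop and read the force.

{"fn": "play_rows", "kwargs": {"increments": [[0.9, 2, 0, 0, 0], [0.9, 4, 0, 0, 0], [0.9, 4, 0, 0, 0], [0.9, 4, 0, 0, 0]]}}

```text
time: 4.4
position: [556.5, -92.0, 5.5]
ee_rot: [-179.9, 0.2, -87.5]
contact_force: [1.8, 3.4, 7.1]
width: 0.201
gripper_force: 30.6
```

{"fn": "play_rows", "kwargs": {"increments": [[0.9, 1, 0, 0, 0], [0.9, 1, 0, 0, 0], [0.9, 1, 0, 0, 0]]}}

```text
time: 4.7
position: [556.3, -92.6, 5.5]
ee_rot: [-180.0, 0.2, -87.5]
contact_force: [1.1, 4.9, 8.0]
width: 0.204
gripper_force: 30.6
```

{"fn": "play_rows", "kwargs": {"increments": [[0.9, 1, 0, 0, 0], [0.9, 1, 0, 0, 0], [0.9, 1, 0, 0, 0]]}}

```text
time: 5.0
position: [556.1, -93.4, 5.5]
ee_rot: [-180.0, 0.3, -87.5]
contact_force: [1.0, 6.1, 7.1]
width: 0.201
gripper_force: 30.7
```

{"fn": "play_rows", "kwargs": {"increments": [[0.9, 1, 0, 0, 0], [0.9, 1, 0, 0, 0], [0.9, 1, 0, 0, 0]]}}

```text
time: 5.3
position: [555.9, -94.2, 5.5]
ee_rot: [-180.0, 0.3, -87.5]
contact_force: [0.2, 5.5, 8.8]
width: 0.205
gripper_force: 30.8
```

{"fn": "play_rows", "kwargs": {"increments": [[0.9, 1, 0, 0, 0], [0.9, 1, 0, 0, 0], [0.9, 1, 0, 0, 0]]}}

```text
time: 5.6
position: [555.8, -95.2, 5.5]
ee_rot: [180.0, 0.3, -87.5]
contact_force: [0.3, 6.2, 9.2]
width: 0.204
gripper_force: 30.8
```

{"fn": "play_rows", "kwargs": {"increments": [[0.9, 1, 0, 0, 0], [0.9, 1, 0, 0, 0], [0.9, 1, 0, 0, 0]]}}

```text
time: 5.9
position: [555.8, -96.1, 5.5]
ee_rot: [180.0, 0.3, -87.5]
contact_force: [-0.8, 6.3, 9.4]
width: 0.207
gripper_force: 30.8
```

{"fn": "play_rows", "kwargs": {"increments": [[0.9, 0, 0, -0.8, 0], [0.9, 0, 0, -0.8, 0], [0.9, 0, 0, -0.8, 0]]}}

```text
time: 6.2
position: [555.0, -97.7, 5.5]
ee_rot: [179.9, 0.1, -87.5]
contact_force: [-1.7, 3.3, 7.2]
width: 0.2
gripper_force: 30.5
```

{"fn": "play_rows", "kwargs": {"increments": [[0.9, 1, 0, 0, 0], [0.9, 1, 0, 0, 0], [0.9, 1, 0, 0, 0]]}}

```text
time: 6.5
position: [555.2, -98.5, 5.5]
ee_rot: [179.9, 0.2, -87.5]
contact_force: [-0.9, 3.6, 5.9]
width: 0.201
gripper_force: 30.4
```

{"fn": "play_rows", "kwargs": {"increments": [[0.9, 1, 0, 0, 0], [0.9, 1, 0, 0, 0], [0.9, 1, 0, 0, 0]]}}

```text
time: 6.8
position: [555.4, -99.6, 5.5]
ee_rot: [179.9, 0.2, -87.5]
contact_force: [-0.5, 4.5, 6.9]
width: 0.196
gripper_force: 30.4
```

{"fn": "play_rows", "kwargs": {"increments": [[0.9, 1, 0, 0, 0], [0.9, 1, 0, 0, 0], [0.9, 1, 0, 0, 0]]}}

```text
time: 7.1
position: [555.5, -100.6, 5.5]
ee_rot: [179.9, 0.2, -87.5]
contact_force: [0.0, 4.2, 6.7]
width: 0.205
gripper_force: 30.4
```

{"fn": "play_rows", "kwargs": {"increments": [[0.9, 1, 0, -1, 0], [0.9, 1, 0, -1, 0], [0.9, 1, 0, -1, 0]]}}

```text
time: 7.4
position: [555.2, -102.4, 5.8]
ee_rot: [179.8, 0.1, -87.6]
contact_force: [-1.7, 3.0, 0.5]
width: 0.201
gripper_force: 29.6
```

{"fn": "play_rows", "kwargs": {"increments": [[0.9, 1, 0, 0, 0], [0.9, 1, 0, 0, 0], [0.9, 1, 0, 0, 0]]}}

```text
time: 7.7
position: [555.2, -102.5, 5.9]
ee_rot: [179.8, 0.2, -87.5]
contact_force: [-2.5, 5.6, 0.8]
width: 0.201
gripper_force: 29.7
```

{"fn": "play_rows", "kwargs": {"increments": [[0.9, 1, 0, 0, 0], [0.9, 1, 0, 0, 0], [0.9, 1, 0, 0, 0]]}}

```text
time: 8.0
position: [555.2, -102.5, 5.9]
ee_rot: [179.8, 0.3, -87.5]
contact_force: [-1.0, 8.9, 1.4]
width: 0.206
gripper_force: 29.8
```

{"fn": "play_rows", "kwargs": {"increments": [[0.9, 1, 0, 0, 0], [0.9, 1, 0, 0, 0], [0.9, 1, 0, 0, 0]]}}

```text
time: 8.3
position: [555.1, -102.5, 6.0]
ee_rot: [179.8, 0.4, -87.5]
contact_force: [-2.1, 11.6, 1.7]
width: 0.207
gripper_force: 29.9
```

{"fn": "play_rows", "kwargs": {"increments": [[0.9, -2, 0, 0, 0], [0.9, -4, -1, 0, 0], [0.9, -5, -2, 0, 0], [0.9, -5, -2, 0, 0], [0.9, -5, -2, 0, 0], [0.9, -5, -2, 0, 0]]}}

```text
time: 8.9
position: [559.0, -101.2, 6.6]
ee_rot: [-180.0, -0.0, -87.6]
contact_force: [0.1, -0.6, -0.9]
width: 0.2
gripper_force: 29.5
```

{"fn": "play_rows", "kwargs": {"increments": [[0.6, 0, 0, 0, 0], [0.3, 0, 0, 0, 0], [0, 0, 0, 0, 0], [0, 0, 0, 0, 0]]}}

```text
time: 9.3
position: [558.9, -100.9, 6.7]
ee_rot: [-180.0, -0.0, -87.6]
contact_force: [0.0, 0.1, -0.6]
width: 0.869
gripper_force: 0.0
```

{"fn": "play_rows", "kwargs": {"increments": [[0, 0, 0, -40, 0], [0, 0, 0, -80, 0], [0, 0, 0, -110, 0], [0, 0, 50, -110, 0], [0, 0, 100, -110, 0], [0, 0, 150, -110, 0], [0, 0, 200, -110, 0], [0, 0, 200, -110, 0]]}}

```text
time: 10.1
position: [348.3, -107.2, 114.7]
ee_rot: [179.3, 0.2, -87.7]
contact_force: [0.1, 0.5, -0.2]
width: 1.001
gripper_force: 0.0
```

```bash
python3 - <<'E'
from h import *
st()
T=snap('top','top4.png');S=snap('scene','scene4.png')
a=cv2.resize(T['pixels'][195:235,245:315],None,fx=8,fy=8,interpolation=cv2.INTER_CUBIC)[:300]
b=cv2.resize(S['pixels'][185:223,190:270],None,fx=8,fy=8,interpolation=cv2.INTER_CUBIC)[:300]
im=np.zeros((600,640,3),np.uint8);im[:300,:560]=a;im[300:]=b
cv2.imwrite('pics/c4.png',im)
for L in(0,120):print([proj(X,[*(M0+RY*L),22]).round(2) for X in(T,S)])
E
```

```text
t 10.1 pos [ 348.3 -107.2  114.7] yaw [179.3   0.2 -87.7] F [ 0.1  0.5 -0.2] w 1.001 gf 0.0
[array([295.63, 214.81]), array([214.93, 204.1 ])]
[array([260.51, 215.92]), array([248.11, 216.55])]
```

View pics/c4.png

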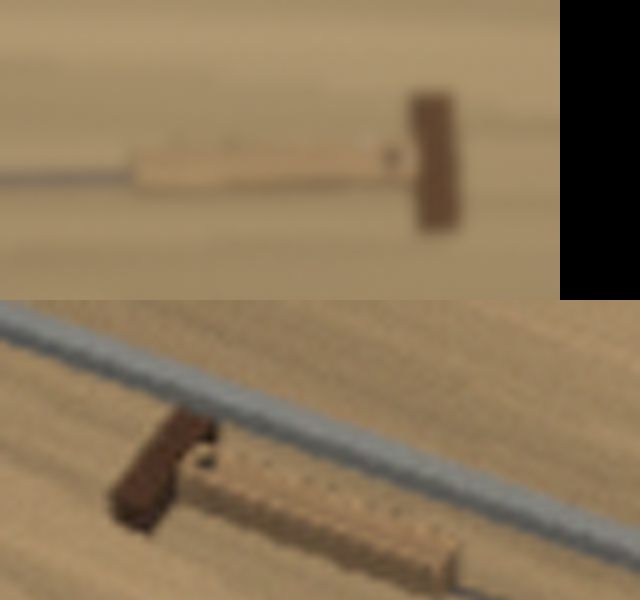

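The stick lies on the line with its hole end at the stop (crop: B end at (133,170), hole (391,157), stop edge (415,160)). Next I difference the images to measure it finely.

```bash
python3 - <<'E'
from h import *
c=cmd();print(c)
T=snap('top')
a=cv2.imread('pics/top1.png').astype(float);b=cv2.imread('pics/top4.png').astype(float)
# red-channel-ish profile; along stick
np.set_printoptions(linewidth=220,precision=0,suppress=True)
print('after, rows 212..219 avg along u=250..305');print(b[213:217,250:306].mean(0)[:,2]);
print('diff');d=(b-a).sum(2);print(d[208:224,256:300:4])
print('vertical profile after (u 264..285 mean), v=205..225',(b[205:226,266:284].sum(2).mean(1)));print('before',a[205:226,266:284].sum(2).mean(1))
print('initial stick: rows',a[238:243,236:286].mean(0)[:,2])
for L in(0,60,120):print(proj(T,[*(M0+RY*L),22]),proj(T,[*(M0+RY*L),0]))
for w in(9,-9):
  print('edge rows at mid z22/z0',proj(T,[*(M0+RY*60+RX*w),22])[1],proj(T,[*(M0+RY*60+RX*w),0])[1])
E
```

```text
[556.3258515469322, -89.9557364436165, 4.804000000000002, 272.4293902066879]
after, rows 212..219 avg along u=250..305
[158. 158. 158. 159. 158. 158. 158. 158. 158. 157. 153. 152. 158. 162. 162. 161. 160. 160. 161. 162. 162. 162. 161. 159. 159. 160. 160. 161. 160. 160. 160. 160. 160. 160. 160. 160. 160. 161. 161. 162. 162. 161. 153.
 140. 140. 150. 147. 122. 100.  96.  98. 110. 135. 156. 164. 165.]
diff
[[  9.  10.  11.  11.  10.   9.  11.   7.   9.  12.   8.]
 [ 10.   9.  12.   9.  11.  10.  11.   9.  10.  12.   5.]
 [ 13.  10.  10.   9.  10.  10.   8.  11.  11.  10.   9.]
 [ 11.   9.   9.   3.   2.   1.   4.   6.   6.   8.  11.]
 [ 11.   6.   4.  -7. -13. -11.  -3.  -5.  -1.  -2.  28.]
 [ 11.  -1.  -7. -20. -20. -19. -11. -14.  -9. -19.  50.]
 [  9.  -8. -11. -13.  -7.  -5.   0.  -2.   8.  -6.  70.]
 [ 11.  -7.  13.  22.  33.  32.  37.  41.  46.  31.  81.]
 [  8.  -1.  55.  62.  65.  52.  52.  41.  47.  29.  54.]
 [ 10.   3.  51.  58.  37.  15.   3. -16.  -7. -21.   6.]
 [  9.   5.   4.   7.  -6. -24. -30. -34. -25. -27. -10.]
 [ 11.   4. -16. -11. -12. -15. -18. -14.  -7.  -3.   0
[... 278 characters left out ...]
v=205..225 [411. 407. 404. 403. 400. 397. 395. 390. 386. 387. 392. 391. 372. 354. 365. 386. 399. 407. 408. 402. 392.]
before [401. 397. 395. 393. 390. 388. 391. 399. 403. 393. 361. 334. 347. 369. 379. 384. 390. 397. 398. 392. 383.]
initial stick: rows [155. 154. 154. 154. 154. 155. 156. 156. 154. 153. 153. 153. 154. 155. 155. 156. 157. 158. 159. 158. 158. 157. 157. 157. 157. 156. 156. 155. 155. 155. 156. 156. 156. 157. 158. 158. 158. 156. 149. 138. 140. 150. 153.
 151. 151. 151. 151. 151. 151. 151.]
[296. 215.] [295. 216.]
[278. 215.] [278. 216.]
[261. 216.] [260. 217.]
edge rows at mid z22/z0 212.74946569857468 213.68353028473197
edge rows at mid z22/z0 217.97996756867153 218.82762664618699
```

```bash
sed -i 's/^M0=.*;RY=/M0=np.array([559.7,-159.5]);RY=/' h.py; cat >> h.py <<'E'
def shift(dx,dy,dz):
    c=cmd();a=np.radians(c[3]);c[0]+=np.cos(a)*dx+np.sin(a)*dy;c[1]+=np.sin(a)*dx-np.cos(a)*dy;c[2]-=dz
    json.dump([float(k) for k in c],open('cmd.json','w'))
def swing(L,d=0,z=6.3,n=9,parts=3,f=0.9):
    """pivot at L along the line, stick centre 60 mm before it -> 60 mm after it, clockwise"""
    P=M0+RY*L
    for j in range(parts):
        ps=[]
        for i in range(1,n+1):
            t=180*(j*n+i)/(n*parts);ph=np.radians(LY-180-t);r=60+d
            ps.append([*(P+r*np.array([np.cos(ph),np.sin(ph)])),z,LY+180-t])
        plan(ps,f)
E
python3 - <<'E'
from h import *
shift(11,198,-111.8);print(cmd());st()
c=M0+RY*60
plan(lin([*c,106.3,272.43],5),0);plan(lin([*c,6.3,272.43],3),0)
swing(120)
E
```

```text
[358.97008002071004, -109.33870436108505, 116.604, 272.4293902066879]
t 10.25 pos [ 359.8 -109.6  117.2] yaw [-179.9   -0.   -87.6] F [ 0.3 -1.2 -0. ] w 1.001 gf 0.0
[[0, -0.5, -39.5, 2.0, 0.0], [0, -0.5, -79.5, 4.0, 0.0], [0, -1.0, -119.0, 6.0, 0.0], [0, -1.0, -158.5, 8.0, 0.0], [0, -1.5, -198.5, 10.5, 0.0]]
end [557.23 -99.43 106.1  272.43]
[[0, 0.0, 0.0, 33.5, 0.0], [0, 0.0, 0.0, 66.5, 0.0], [0, 0.0, 0.0, 100.0, 0.0]]
end [557.23 -99.43   6.1  272.43]
[[0.9, -0.5, 7.0, 0.0, 0.115], [0.9, -1.5, 14.0, 0.0, 0.235], [0.9, -3.5, 20.5, 0.0, 0.35], [0.9, -6.5, 27.0, 0.0, 0.465], [0.9, -9.5, 33.0, 0.0, 0.58], [0.9, -14.0, 38.5, 0.0, 0.7], [0.9, -18.5, 43.5, 0.0, 0.815], [0.9, -24.0, 48.0, 0.0, 0.93], [0.9, -30.0, 52.0, 0.0, 1.045]]
end [504.   -71.66   6.1  212.56]
[[0.9, -0.5, 7.0, 0.0, 0.12], [0.9, -1.5, 13.5, 0.0, 0.235], [0.9, -3.5, 20.5, 0.0, 0.35], [0.9, -6.5, 27.0, 0.0, 0.47], [0.9, -10.0, 33.0, 0.0, 0.585], [0.9, -14.0, 38.5, 0.0, 0.7], [0.9, -19.0, 43.5, 0.0, 0.815], [0.9, -24.0, 48.0, 0.0, 0.935], [0.9, -30.0, 52.0, 0.0, 1.05]]
end [501.31 -11.68   6.1  152.39]
[[0.9, -0.5, 7.0, 0.0, 0.115], [0.9, -2.0, 14.0, 0.0, 0.23], [0.9, -4.0, 20.5, 0.0, 0.35], [0.9, -6.5, 27.0, 0.0, 0.465], [0.9, -10.0, 33.0, 0.0, 0.58], [0.9, -14.0, 38.5, 0.0, 0.7], [0.9, -19.0, 43.5, 0.0, 0.815], [0.9, -24.5, 48.0, 0.0, 0.93], [0.9, -30.0, 52.0, 0.0, 1.045]]
end [551.99  20.49   6.1   92.52]
```

{"fn": "play_rows", "kwargs": {"increments": [[0, -0.5, -39.5, 2, 0], [0, -0.5, -79.5, 4, 0], [0, -1, -119, 6, 0], [0, -1, -158.5, 8, 0], [0, -1.5, -198.5, 10.5, 0], [0, -1.5, -198.5, 10.5, 0], [0, -1.5, -198.5, 10.5, 0], [0, -1.5, -198.5, 10.5, 0]]}}

```text
time: 11.05
position: [556.8, -99.2, 105.7]
ee_rot: [179.9, 0.0, -87.6]
contact_force: [-0.6, 0.1, 0.5]
width: 1.002
gripper_force: 0.0
```

{"fn": "play_rows", "kwargs": {"increments": [[0, 0, 0, 33, 0], [0, 0, 0, 66, 0], [0, 0, 0, 100, 0], [0, 0, 0, 100, 0], [0.9, 0, 0, 100, 0], [0.9, 0, 0, 100, 0], [0.9, 0, 0, 100, 0], [0.9, 0, 0, 100, 0], [0.9, 0, 0, 100, 0], [0.9, 0, 0, 100, 0]], "newtons": 40}}

```text
time: 12.05
position: [558.4, -99.6, 7.5]
ee_rot: [-179.9, -0.0, -87.6]
contact_force: [-0.2, -1.1, 6.9]
width: 0.199
gripper_force: 40.1
```

{"fn": "play_rows", "kwargs": {"increments": [[0.9, 0, 0, -1, 0], [0.9, 0, 0, -1, 0], [0.9, 0, 0, -1, 0]]}}

```text
time: 12.35
position: [557.4, -99.4, 7.5]
ee_rot: [-180.0, -0.0, -87.6]
contact_force: [-0.2, 0.1, 5.4]
width: 0.198
gripper_force: 39.8
```

{"fn": "play_rows", "kwargs": {"increments": [[0.9, -0.5, 7, 0, 0.115], [0.9, -1.5, 14, 0, 0.235], [0.9, -3.5, 20.5, 0, 0.35], [0.9, -6.5, 27, 0, 0.465], [0.9, -9.5, 33, 0, 0.58], [0.9, -14, 38.5, 0, 0.7], [0.9, -18.5, 43.5, 0, 0.815], [0.9, -24, 48, 0, 0.93], [0.9, -30, 52, 0, 1.045]]}}

```text
time: 13.25
position: [504.9, -72.2, 7.5]
ee_rot: [-179.9, 0.0, -147.7]
contact_force: [1.4, -0.9, 2.0]
width: 0.197
gripper_force: 39.6
```

{"fn": "play_rows", "kwargs": {"increments": [[0.9, -0.5, 7, 0, 0.12], [0.9, -1.5, 13.5, 0, 0.235], [0.9, -3.5, 20.5, 0, 0.35], [0.9, -6.5, 27, 0, 0.47], [0.9, -10, 33, 0, 0.585], [0.9, -14, 38.5, 0, 0.7], [0.9, -19, 43.5, 0, 0.815], [0.9, -24, 48, 0, 0.935], [0.9, -30, 52, 0, 1.05]]}}

```text
time: 14.15
position: [501.2, -12.4, 7.5]
ee_rot: [-179.9, 0.1, 152.1]
contact_force: [-1.2, -2.5, 6.2]
width: 0.196
gripper_force: 40.0
```

{"fn": "play_rows", "kwargs": {"increments": [[0.9, -0.5, 7, 0, 0.115], [0.9, -2, 14, 0, 0.23], [0.9, -4, 20.5, 0, 0.35], [0.9, -6.5, 27, 0, 0.465], [0.9, -10, 33, 0, 0.58], [0.9, -14, 38.5, 0, 0.7], [0.9, -19, 43.5, 0, 0.815], [0.9, -24.5, 48, 0, 0.93], [0.9, -30, 52, 0, 1.045], [0.9, -30, 52, 0, 1.045]]}}

```text
time: 15.15
position: [552.5, 20.6, 7.5]
ee_rot: [180.0, -0.0, 92.4]
contact_force: [-1.3, 0.8, 4.6]
width: 0.199
gripper_force: 39.9
```

{"fn": "play_rows", "kwargs": {"increments": [[0.9, 0, 0, 0, 0], [0.9, 0, 0, 0, 0], [0.9, 0, 0, 0, 0], [0.9, 0, 0, 0, 0]]}}

```text
time: 15.55
position: [552.5, 20.6, 7.5]
ee_rot: [179.9, -0.0, 92.5]
contact_force: [-0.3, 0.4, 5.4]
width: 0.2
gripper_force: 39.9
```

```bash
python3 - <<'E'
from h import *
shift(0,0,-1);c=cmd();print(c)
p=[c[0]-200,c[1],107,c[3]+85];plan(lin(p,10),0);p2=[*p[:3],272.43];plan(lin(p2,10),0)
E
```

```text
[551.9879197668334, 20.494663663650968, 7.103999999999999, 92.52064253560945]
[[0, 1.0, -20.0, -10.0, -0.15], [0, 2.0, -40.0, -20.0, -0.295], [0, 2.5, -60.0, -30.0, -0.445], [0, 3.5, -80.0, -40.0, -0.595], [0, 4.5, -100.0, -50.0, -0.74], [0, 5.5, -120.0, -60.0, -0.89], [0, 6.0, -140.0, -70.0, -1.04], [0, 7.0, -160.0, -80.0, -1.185], [0, 8.0, -180.0, -90.0, -1.335], [0, 9.0, -200.0, -100.0, -1.485]]
end [351.79  20.69 107.1  177.6 ]
[[0, 0.0, 0.0, 0.0, -0.165], [0, 0.0, 0.0, 0.0, -0.33], [0, 0.0, 0.0, 0.0, -0.495], [0, 0.0, 0.0, 0.0, -0.66], [0, 0.0, 0.0, 0.0, -0.83], [0, 0.0, 0.0, 0.0, -0.995], [0, 0.0, 0.0, 0.0, -1.16], [0, 0.0, 0.0, 0.0, -1.325], [0, 0.0, 0.0, 0.0, -1.49], [0, 0.0, 0.0, 0.0, -1.655]]
end [351.79  20.69 107.1  272.43]
```

{"fn": "play_rows", "kwargs": {"increments": [[0.5, 0, 0, 0, 0], [0, 0, 0, 0, 0], [0, 0, 0, 0, 0], [0, 0, 0, 0, 0], [0, 0, 0, -40, 0], [0, 0, 0, -80, 0], [0, 0, 0, -100, 0], [0, 0, 0, -100, 0]]}}

```text
time: 16.35
position: [554.8, 20.6, 110.5]
ee_rot: [179.6, 0.0, 92.5]
contact_force: [0.4, -0.5, -1.0]
width: 0.995
gripper_force: 0.0
```

{"fn": "play_rows", "kwargs": {"increments": [[0, 1, -25, 0, -0.15], [0, 2, -50, 0, -0.29], [0, 3, -75, 0, -0.44], [0, 4, -100, 0, -0.58], [0, 5, -125, 0, -0.73], [0, 6, -150, 0, -0.87], [0, 7, -175, 0, -1.02], [0, 8, -190, 0, -1.16], [0, 9, -200, 0, -1.31], [0, 9, -200, 0, -1.45]]}}

```text
time: 17.35
position: [348.5, 20.6, 105.8]
ee_rot: [-180.0, -0.2, 175.9]
contact_force: [0.1, -0.0, 0.4]
width: 0.997
gripper_force: 0.0
```

{"fn": "play_rows", "kwargs": {"increments": [[0, 0, 0, 0, -0.14], [0, 0, 0, 0, -0.28], [0, 0, 0, 0, -0.42], [0, 0, 0, 0, -0.56], [0, 0, 0, 0, -0.7], [0, 0, 0, 0, -0.84], [0, 0, 0, 0, -0.98], [0, 0, 0, 0, -1.12], [0, 0, 0, 0, -1.26], [0, 0, 0, 0, -1.4]]}}

```text
time: 18.35
position: [350.7, 20.6, 106.0]
ee_rot: [179.9, -0.0, -103.9]
contact_force: [-0.8, 1.1, -0.1]
width: 1.0
gripper_force: 0.0
```

{"fn": "play_rows", "kwargs": {"increments": [[0, 0, 0, 0, -0.14], [0, 0, 0, 0, -0.29], [0, 0, 0, 0, -0.29], [0, 0, 0, 0, -0.29]]}}

```text
time: 18.75
position: [351.1, 20.7, 106.4]
ee_rot: [179.9, -0.0, -87.7]
contact_force: [0.2, -1.0, -0.6]
width: 0.997
gripper_force: 0.0
```

```bash
python3 - <<'E'
from h import *
st();c=cmd();c[3]=92.5206+np.degrees(3.14);json.dump(c,open('cmd.json','w'));print(c)
T=snap('top','top5.png');S=snap('scene','scene5.png')
a=cv2.resize(T['pixels'][195:235,215:305],None,fx=8,fy=8,interpolation=cv2.INTER_CUBIC)[:300]
b=cv2.resize(S['pixels'][190:228,210:300],None,fx=8,fy=8,interpolation=cv2.INTER_CUBIC)[:300]
cv2.imwrite('pics/c5.png',np.vstack([a,b]))
np.set_printoptions(linewidth=220,precision=0,suppress=True)
b=T['pixels'].astype(float);a=cv2.imread('pics/top1.png').astype(float)
print('u=220..270');print(b[214:218,218:270].mean(0)[:,2]);print('before',a[214:218,218:270].mean(0)[:,2])
print('v=205..',b[205:226,232:250].sum(2).mean(1));print('before',a[205:226,232:250].sum(2).mean(1))
np.set_printoptions(precision=2)
for L in(120,180,240):print(proj(T,[*(M0+RY*L),22]),proj(S,[*(M0+RY*L),22]))
E
```

```text
t 18.75 pos [351.1  20.7 106.4] yaw [179.9  -0.  -87.7] F [ 0.2 -1.  -0.6] w 0.997 gf 0.0
[351.7856175621629, 20.690091271114046, 107.104, np.float64(272.4293476710785)]
u=220..270
[156. 156. 156. 156. 156. 156. 159. 163. 158. 149. 150. 159. 164. 165. 165. 165. 165. 166. 166. 166. 165. 165. 165. 164. 164. 163. 163. 164. 164. 164. 163. 163. 162. 160. 160. 160. 160. 160. 160. 160. 159. 154. 146.
 146. 147. 146. 146. 146. 146. 146. 146. 146.]
before [153. 153. 153. 153. 152. 152. 152. 152. 153. 153. 152. 153. 152. 152. 153. 153. 152. 150. 150. 149. 150. 149. 150. 149. 148. 148. 147. 147. 148. 148. 148. 148. 147. 146. 146. 146. 146. 147. 146. 146. 146. 146. 146.
 145. 145. 144. 144. 142. 143. 143. 143. 144.]
v=205.. [402. 400. 396. 394. 394. 397. 400. 402. 405. 409. 407. 398. 389. 372. 348. 356. 384. 402. 407. 405. 397.]
before [394. 392. 388. 386. 386. 389. 392. 397. 403. 405. 396. 367. 335. 337. 360. 377. 388. 397. 400. 397. 390.]
[261.01 215.75] [247.54 216.48]
[243.38 216.31] [264.78 222.94]
[225.71 216.87] [282.49 229.59]
```

View pics/c5.png

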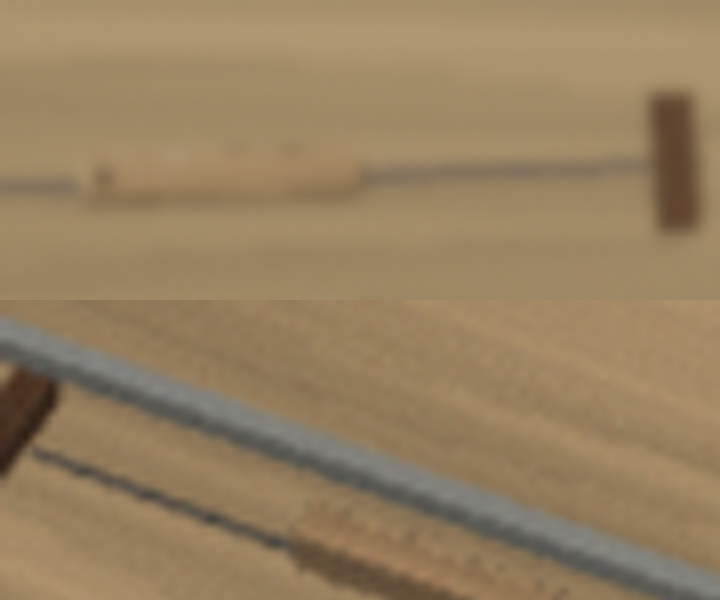

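The top panel shows the stick on the line with B at (362,170) and the hole at (103,178). It sits ~6.5 mm too far along. The stop contact and both images agree on a camera y bias of about 2.7 mm, so I'll regrip at the true centre, slide it back to the mark, then swing.

```bash
sed -i 's/^M0=.*;RY=/M0=np.array([559.8,-162.4]);RY=/' h.py; python3 - <<'E'
from h import *
c=M0+RY*186.6
plan([[*c,107.1,272.43]],0);plan([[*c,7.6,272.43]],0);plan([[*(M0+RY*180),7.6,272.43]],.9);swing(240,z=7.6)
E
```

```text
[[0, 5.0, -200.0, 0.0, 0.0]]
end [551.82  24.17 107.1  272.43]
[[0, 0.0, 0.0, 99.5, 0.0]]
end [551.82  24.17   7.6  272.43]
[[0.9, 6.5, 0.0, 0.0, 0.0]]
end [552.09  17.68   7.6  272.43]
[[0.9, 0.0, 7.0, 0.0, 0.115], [0.9, -1.5, 14.0, 0.0, 0.235], [0.9, -3.5, 20.5, 0.0, 0.35], [0.9, -6.0, 27.0, 0.0, 0.465], [0.9, -9.5, 33.0, 0.0, 0.58], [0.9, -14.0, 38.5, 0.0, 0.7], [0.9, -18.5, 43.5, 0.0, 0.815], [0.9, -24.0, 48.0, 0.0, 0.93], [0.9, -30.0, 52.0, 0.0, 1.045]]
end [498.87  45.45   7.6  212.56]
[[0.9, -0.5, 6.5, 0.0, 0.12], [0.9, -1.5, 13.5, 0.0, 0.235], [0.9, -3.5, 20.5, 0.0, 0.35], [0.9, -6.5, 26.5, 0.0, 0.47], [0.9, -10.0, 32.5, 0.0, 0.585], [0.9, -14.0, 38.5, 0.0, 0.7], [0.9, -19.0, 43.5, 0.0, 0.815], [0.9, -24.0, 48.0, 0.0, 0.935], [0.9, -30.0, 51.5, 0.0, 1.05]]
end [496.44 105.     7.6  152.39]
[[0.9, -0.5, 7.0, 0.0, 0.115], [0.9, -1.5, 14.0, 0.0, 0.23], [0.9, -3.5, 20.5, 0.0, 0.35], [0.9, -6.5, 27.0, 0.0, 0.465], [0.9, -10.0, 33.0, 0.0, 0.58], [0.9, -14.0, 38.5, 0.0, 0.7], [0.9, -18.5, 44.0, 0.0, 0.815], [0.9, -24.0, 48.5, 0.0, 0.93], [0.9, -30.0, 52.0, 0.0, 1.045]]
end [547.12 137.18   7.6   92.52]
```

{"fn": "play_rows", "kwargs": {"increments": [[0, 1, -40, 0, 0], [0, 2, -80, 0, 0], [0, 3, -120, 0, 0], [0, 4, -160, 0, 0], [0, 5, -190, 0, 0], [0, 5, -200, 0, 0], [0, 5, -200, 0, 0], [0, 5, -200, 0, 0]]}}

```text
time: 19.65
position: [549.8, 24.1, 106.5]
ee_rot: [179.8, -0.0, -87.6]
contact_force: [-0.6, -0.4, -0.2]
width: 0.996
gripper_force: 0.0
```

{"fn": "play_rows", "kwargs": {"increments": [[0, 0, 0, 33, 0], [0, 0, 0, 66, 0], [0, 0, 0, 99.5, 0], [0, 0, 0, 99.5, 0], [0.9, 0, 0, 99.5, 0], [0.9, 0, 0, 99.5, 0], [0.9, 0, 0, 99.5, 0], [0.9, 0, 0, 99.5, 0], [0.9, 0, 0, 99.5, 0], [0.9, 0, 0, 99.5, 0]]}}

```text
time: 20.65
position: [552.9, 24.2, 8.9]
ee_rot: [-179.9, -0.0, -87.6]
contact_force: [-0.4, -0.0, 6.4]
width: 0.201
gripper_force: 40.0
```

{"fn": "play_rows", "kwargs": {"increments": [[0.9, 2, 0, 0, 0], [0.9, 4, 0, 0, 0], [0.9, 6.5, 0, 0, 0], [0.9, 6.5, 0, 0, 0], [0.9, 6.5, 0, 0, 0]]}}

```text
time: 21.15
position: [553.5, 18.9, 8.9]
ee_rot: [-179.8, 0.2, -87.5]
contact_force: [-0.6, 4.0, 7.1]
width: 0.199
gripper_force: 39.9
```

{"fn": "play_rows", "kwargs": {"increments": [[0.9, 1, 0, -1.5, 0], [0.9, 1, 0, -1.5, 0], [0.9, 0, 0, -1.5, 0], [0.9, 0, 0, -1.5, 0]]}}

```text
time: 21.55
position: [551.8, 17.4, 8.9]
ee_rot: [180.0, -0.0, -87.6]
contact_force: [-0.0, -0.5, -0.3]
width: 0.196
gripper_force: 39.3
```

{"fn": "play_rows", "kwargs": {"increments": [[0.9, -0.5, 7, 0, 0.115], [0.9, -1.5, 14, 0, 0.235], [0.9, -3.5, 20.5, 0, 0.35], [0.9, -6.5, 27, 0, 0.465], [0.9, -9.5, 33, 0, 0.58], [0.9, -14, 38.5, 0, 0.7], [0.9, -18.5, 43.5, 0, 0.815], [0.9, -24, 48, 0, 0.93], [0.9, -30, 52, 0, 1.045]]}}

```text
time: 22.45
position: [498.4, 45.5, 8.9]
ee_rot: [180.0, -0.0, -147.7]
contact_force: [-1.1, 0.3, -0.1]
width: 0.197
gripper_force: 39.1
```

{"fn": "play_rows", "kwargs": {"increments": [[0.9, -0.5, 6.5, 0, 0.12], [0.9, -1.5, 13.5, 0, 0.235], [0.9, -3.5, 20.5, 0, 0.35], [0.9, -6.5, 26.5, 0, 0.47], [0.9, -10, 32.5, 0, 0.585], [0.9, -14, 38.5, 0, 0.7], [0.9, -19, 43.5, 0, 0.815], [0.9, -24, 48, 0, 0.935], [0.9, -30, 51.5, 0, 1.05]]}}

```text
time: 23.35
position: [496.0, 105.1, 8.9]
ee_rot: [-180.0, -0.0, 152.1]
contact_force: [0.2, 0.1, -0.8]
width: 0.199
gripper_force: 39.2
```

{"fn": "play_rows", "kwargs": {"increments": [[0.9, -0.5, 7, 0, 0.115], [0.9, -1.5, 14, 0, 0.23], [0.9, -3.5, 20.5, 0, 0.35], [0.9, -6.5, 27, 0, 0.465], [0.9, -10, 33, 0, 0.58], [0.9, -14, 38.5, 0, 0.7], [0.9, -18.5, 44, 0, 0.815], [0.9, -24, 48.5, 0, 0.93], [0.9, -30, 52, 0, 1.045], [0.9, -30, 52, 0, 1.045]]}}

```text
time: 24.35
position: [548.1, 137.4, 9.0]
ee_rot: [179.9, -0.0, 92.5]
contact_force: [0.9, 0.9, 0.3]
width: 0.195
gripper_force: 39.1
```

{"fn": "play_rows", "kwargs": {"increments": [[0.9, 0, 0, 0, 0], [0.9, 0, 0, 0, 0], [0.9, 0, 0, 0, 0], [0.9, 0, 0, 0, 0]]}}

```text
time: 24.75
position: [546.6, 137.1, 9.0]
ee_rot: [-180.0, 0.0, 92.6]
contact_force: [1.0, 0.1, -0.3]
width: 0.198
gripper_force: 39.2
```

{"fn": "play_rows", "kwargs": {"increments": [[0.5, 0, 0, 0, 0], [0, 0, 0, 0, 0], [0, 0, 0, 0, 0], [0, 0, 0, -40, 0], [0, 0, 0, -80, 0], [0, 0, 0, -130, 0], [0, 0, 0, -180, 0], [0, 0, 0, -230, 0], [0, 0, 0, -280, 0], [0, 0, 0, -310, 0]]}}

```text
time: 25.75
position: [548.0, 137.4, 323.8]
ee_rot: [179.7, -0.1, 92.5]
contact_force: [0.3, 0.0, -0.6]
width: 1.0
gripper_force: 0.0
```

```bash
python3 - <<'E'
from h import *
shift(0,0,-311.5);print(cmd());st()
g=[456,-323,320,2.9]
plan(lin((np.array(cmd())+(np.array(g)-cmd())*.5).tolist(),8),0);plan(lin(g,8),0)
E
```

```text
[547.1222983081134, 137.17714444228903, 319.104, 92.52060000000006]
t 25.75 pos [548.  137.4 323.8] yaw [ 1.797e+02 -1.000e-01  9.250e+01] F [ 0.3  0.  -0.6] w 1.0 gf 0.0
[[0, -28.5, -7.0, 0.0, 0.1], [0, -57.0, -14.0, 0.0, 0.195], [0, -85.5, -21.0, 0.0, 0.295], [0, -114.0, -28.0, 0.0, 0.39], [0, -142.5, -35.0, -0.5, 0.49], [0, -171.0, -41.5, -0.5, 0.585], [0, -199.5, -48.5, -0.5, 0.685], [0, -228.0, -55.5, -0.5, 0.78]]
end [501.7  -93.04 319.6   47.83]
[[0, -25.0, 15.0, 0.0, 0.1], [0, -50.5, 30.0, 0.0, 0.195], [0, -75.5, 45.0, 0.0, 0.295], [0, -100.5, 60.5, 0.0, 0.39], [0, -125.5, 75.5, 0.0, 0.49], [0, -151.0, 90.5, -0.5, 0.59], [0, -176.0, 105.5, -0.5, 0.685], [0, -201.0, 120.5, -0.5, 0.785]]
end [ 456.07 -322.91  320.1     2.85]
```

{"fn": "play_rows", "kwargs": {"increments": [[0, -28.5, -7, 0, 0.1], [0, -57, -14, 0, 0.195], [0, -85.5, -21, 0, 0.295], [0, -114, -28, 0, 0.39], [0, -142.5, -35, -0.5, 0.49], [0, -171, -41.5, -0.5, 0.585], [0, -199.5, -48.5, -0.5, 0.685], [0, -228, -55.5, -0.5, 0.78], [0, -228, -55.5, -0.5, 0.78]]}}

```text
time: 26.65
position: [500.9, -95.7, 319.7]
ee_rot: [180.0, 0.1, 47.5]
contact_force: [0.5, 0.0, -0.4]
width: 1.003
gripper_force: 0.0
```

{"fn": "play_rows", "kwargs": {"increments": [[0, -25, 15, 0, 0.1], [0, -50.5, 30, 0, 0.195], [0, -75.5, 45, 0, 0.295], [0, -100.5, 60.5, 0, 0.39], [0, -125.5, 75.5, 0, 0.49], [0, -151, 90.5, -0.5, 0.59], [0, -176, 105.5, -0.5, 0.685], [0, -201, 120.5, -0.5, 0.785], [0, -201, 120.5, -0.5, 0.785], [0, -201, 120.5, -0.5, 0.785]]}}

```text
time: 27.65
position: [456.2, -322.6, 319.8]
ee_rot: [-179.9, 0.0, 2.9]
contact_force: [-0.5, 0.1, -0.5]
width: 1.001
gripper_force: 0.0
```

```bash
python3 - <<'E'
from h import *
st()
T=snap('top','top6.png');S=snap('scene','scene6.png')
np.set_printoptions(linewidth=220,precision=0,suppress=True)
b=T['pixels'].astype(float)
print('stick u=183..235',b[215:219,183:236].mean(0)[:,2]);print('v 207..227',b[207:228,195:215].sum(2).mean(1))
np.set_printoptions(precision=2)
for L in(240,300,360):print(proj(T,[*(M0+RY*L),22]))
a=cv2.resize(T['pixels'][195:245,175:305],None,fx=6,fy=6,interpolation=cv2.INTER_CUBIC)
c=cv2.resize(S['pixels'][70:195,135:265],None,fx=4,fy=4,interpolation=cv2.INTER_CUBIC)[:300]
im=np.zeros((600,780,3),np.uint8);im[:300]=a;im[300:,:520]=c;cv2.imwrite('pics/c6.png',im)
E
```

```text
t 27.65 pos [ 456.2 -322.6  319.8] yaw [-179.9    0.     2.9] F [-0.5  0.1 -0.5] w 1.001 gf 0.0
stick u=183..235 [162. 162. 162. 162. 162. 160. 158. 158. 160. 160. 160. 160. 159. 157. 158. 160. 162. 162. 163. 163. 163. 164. 164. 163. 162. 163. 163. 164. 165. 165. 164. 165. 166. 166. 166. 165. 165. 164. 160. 150. 142. 147. 150.
 144. 145. 149. 150. 150. 150. 149. 149. 148. 147.]
v 207..227 [384. 384. 390. 395. 397. 399. 400. 400. 397. 394. 396. 402. 396. 368. 360. 381. 397. 400. 397. 395. 396.]
[226.57 216.85]
[208.85 217.41]
[191.09 217.97]
```

View pics/c6.png

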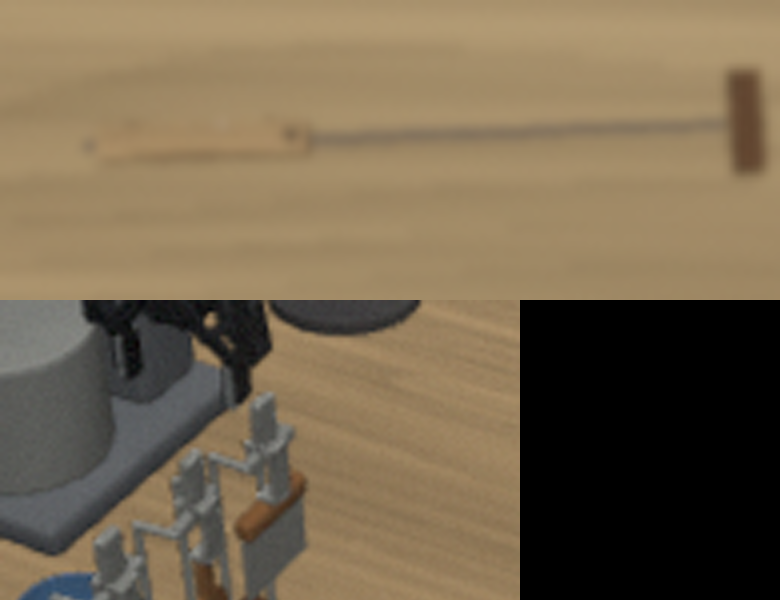

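The top panel shows the stick lying from (95,140) to (308,135) with the hole at the stop side. That matches marks 2 and 3 within about 1 mm. The gripper hangs over the spatula's tab, so I descend and grip.

{"fn": "play_rows", "kwargs": {"increments": [[0, 0, 0, 30, 0], [0, 0, 0, 60, 0], [0, 0, 0, 83, 0], [0, 0, 0, 83, 0], [0.5, 0, 0, 83, 0], [0.6, 0, 0, 83, 0], [0.7, 0, 0, 83, 0], [0.8, 0, 0, 83, 0], [0.85, 0, 0, 83, 0], [0.85, 0, 0, 83, 0]], "newtons": 20}}

```text
time: 28.75
position: [456.2, -323.1, 237.5]
ee_rot: [180.0, -0.0, 2.8]
contact_force: [-1.1, 0.7, -0.2]
width: 0.152
gripper_force: 0.1
```

{"fn": "play_rows", "kwargs": {"increments": [[1, 0, 0, 0, 0], [1, 0, 0, 0, 0], [1, 0, 0, 0, 0], [1, 0, 0, 0, 0]]}}

```text
time: 29.15
position: [456.2, -323.1, 237.4]
ee_rot: [180.0, -0.0, 2.8]
contact_force: [-0.1, -0.2, 2.7]
width: 0.112
gripper_force: 20.7
```

{"fn": "play_rows", "kwargs": {"increments": [[1, 0, 0, 0, 0], [1, 0, 0, 0, 0], [1, 0, 0, -6, 0], [1, 0, 0, -12, 0], [1, 0, 0, -18, 0], [1, 0, 0, -24, 0], [1, 0, 0, -24, 0], [1, 0, 0, -24, 0]], "newtons": 60}}

```text
time: 29.95
position: [456.2, -322.9, 261.2]
ee_rot: [180.0, -0.0, 2.9]
contact_force: [0.8, -0.6, -0.9]
width: 0.104
gripper_force: 58.8
```

{"fn": "play_rows", "kwargs": {"increments": [[1, 0, -5, 0, 0], [1, 0, -10, 0, 0], [1, 0, -15, 0, 0], [1, 0, -20, 0, 0], [1, 0, -30, 0, 0], [1, 0, -45, 0, 0], [1, 0, -60, 0, 0], [1, 0, -80, 0, 0], [1, 0, -80, 0, 0]]}}

```text
time: 30.85
position: [451.4, -240.0, 261.3]
ee_rot: [-179.9, 0.0, 3.0]
contact_force: [0.2, -1.3, -2.7]
width: 0.108
gripper_force: 58.8
```

```bash
cat >> h.py <<'E'
R0=M0+RX*130
def hookplan(L=-4,z=261.1):
    g=[*(R0-60*RX+RY*L),z,LY]
    plan(lin((np.array(cmd())+(np.array(g)-cmd())*.5).tolist(),7),1);plan(lin(g,7),1)
E
python3 - <<'E'
from h import *
shift(0,-80,83-24);print(cmd());hookplan();print(R0)
E
```

```text
[452.0926644134866, -243.01009994788802, 261.104, 2.8527050620262244]
[[1, 13.0, -5.0, 0.0, -0.11], [1, 26.0, -10.0, 0.0, -0.225], [1, 39.0, -15.0, 0.0, -0.335], [1, 52.0, -20.0, 0.0, -0.445], [1, 65.0, -25.0, 0.0, -0.56], [1, 78.0, -30.5, 0.0, -0.67], [1, 91.0, -35.5, 0.0, -0.78]]
end [ 541.21 -203.03  261.1    47.54]
[[1, 12.5, 5.5, 0.0, -0.11], [1, 25.5, 11.0, 0.0, -0.225], [1, 38.0, 16.5, 0.0, -0.335], [1, 51.0, 22.0, 0.0, -0.45], [1, 63.5, 27.5, 0.0, -0.56], [1, 76.5, 33.0, 0.0, -0.67], [1, 89.0, 38.5, 0.0, -0.785]]
end [ 629.7  -163.35  261.1    92.52]
[ 689.683 -156.888]
```

{"fn": "play_rows", "kwargs": {"increments": [[1, 13, -5, 0, -0.11], [1, 26, -10, 0, -0.225], [1, 39, -15, 0, -0.335], [1, 52, -20, 0, -0.445], [1, 65, -25, 0, -0.56], [1, 78, -30.5, 0, -0.67], [1, 91, -35.5, 0, -0.78], [1, 91, -35.5, 0, -0.78]]}}

```text
time: 31.65
position: [542.6, -202.3, 260.9]
ee_rot: [180.0, -0.0, 47.6]
contact_force: [-0.7, -0.6, -1.1]
width: 0.106
gripper_force: 58.8
```

{"fn": "play_rows", "kwargs": {"increments": [[1, 12.5, 5.5, 0, -0.11], [1, 25.5, 11, 0, -0.225], [1, 38, 16.5, 0, -0.335], [1, 51, 22, 0, -0.45], [1, 63.5, 27.5, 0, -0.56], [1, 76.5, 33, 0, -0.67], [1, 89, 38.5, 0, -0.785], [1, 89, 38.5, 0, -0.785], [1, 89, 38.5, 0, -0.785], [1, 89, 38.5, 0, -0.785]]}}

```text
time: 32.65
position: [628.7, -163.8, 261.2]
ee_rot: [-180.0, 0.0, 92.4]
contact_force: [0.1, 0.8, -1.4]
width: 0.111
gripper_force: 58.9
```

{"fn": "play_rows", "kwargs": {"increments": [[1, 0, 8, 0, 0], [1, 0, 16, 0, 0], [1, 0, 24, 0, 0], [1, 0, 32, 0, 0], [1, 0, 40, 0, 0], [1, 0, 40, 0, 0], [1, 0, 40, 0, 0]]}}

```text
time: 33.35
position: [669.8, -161.5, 260.7]
ee_rot: [-180.0, -0.0, 92.5]
contact_force: [0.3, 0.8, -1.1]
width: 0.106
gripper_force: 58.9
```

{"fn": "play_rows", "kwargs": {"increments": [[1, 0, 5, 0, 0], [1, 0, 10, 0, 0], [1, 0, 15, 0, 0], [1, 0, 20, 0, 0], [1, 0, 20, 0, 0], [1, 0, 20, 0, 0]]}}

```text
time: 33.95
position: [689.7, -160.7, 260.9]
ee_rot: [-180.0, -0.0, 92.5]
contact_force: [-0.3, -0.1, -0.9]
width: 0.106
gripper_force: 58.9
```

{"fn": "play_rows", "kwargs": {"increments": [[1, 0, 0, 5, 0], [1, 0, 0, 10, 0], [1, 0, 0, 15, 0], [1, 0, 0, 19, 0], [1, 0, 0, 19, 0], [1, 0, 0, 19, 0]]}}

```text
time: 34.55
position: [689.5, -160.7, 242.0]
ee_rot: [-180.0, -0.0, 92.5]
contact_force: [-0.7, 0.2, -1.6]
width: 0.108
gripper_force: 58.9
```

```bash
python3 - <<'E'
from h import *
shift(0,60,19);print(cmd());st()
T=snap('top');S=snap('scene')
a=cv2.resize(T['pixels'][130:190,260:320],None,fx=6,fy=6,interpolation=cv2.INTER_CUBIC)
c=cv2.resize(S['pixels'][120:220,150:250],None,fx=4,fy=4,interpolation=cv2.INTER_CUBIC)
im=np.zeros((400,760,3),np.uint8);im[:360,:360]=a;im[:,360:]=c;cv2.imwrite('pics/c7.png',im)
E
```

```text
[689.6377309403763, -160.71192667453843, 242.10399999999998, 92.52060000000006]
t 34.55 pos [ 689.5 -160.7  242. ] yaw [-180.    -0.    92.5] F [-0.7  0.2 -1.6] w 0.108 gf 58.9
```

View pics/c7.png

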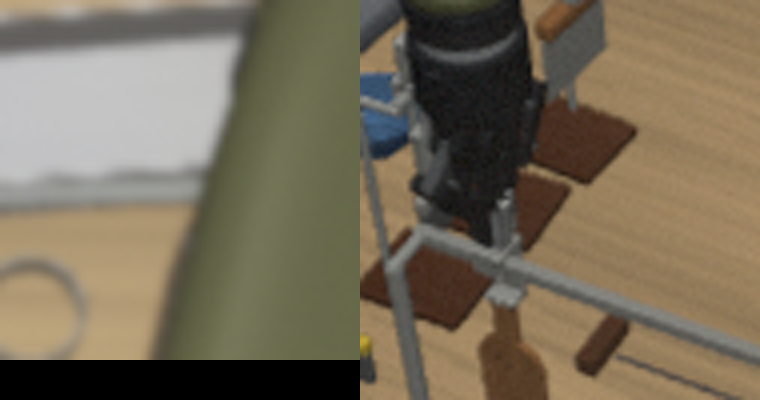

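The right panel shows the hook over the rail, with the lip in front of the bar at (510,250) and the foot under it at (505,295). Now seating it and sliding along.

{"fn": "play_rows", "kwargs": {"increments": [[1, 0, 0, 3, 0], [1, 0, 0, 5.5, 0], [1, 0, 0, 5.5, 0], [1, 0, 0, 5.5, 0]]}}

```text
time: 35.05
position: [689.9, -160.8, 237.5]
ee_rot: [179.9, 0.0, 92.5]
contact_force: [-0.7, 0.2, 3.8]
width: 0.108
gripper_force: 59.4
```

{"fn": "play_rows", "kwargs": {"increments": [[1, 0, 2, 0, 0], [1, 0, 4, 0, 0], [1, 0, 4, 0, 0]]}}

```text
time: 35.35
position: [692.5, -160.7, 237.5]
ee_rot: [-179.9, 0.0, 92.5]
contact_force: [-5.5, 0.3, 6.6]
width: 0.107
gripper_force: 60.1
```

{"fn": "play_rows", "kwargs": {"increments": [[1, 0, -4, 0, 0], [1, 0, -8, 0, 0], [1, 0, -8, 0, 0]]}}

```text
time: 35.65
position: [687.9, -161.0, 237.5]
ee_rot: [179.7, 0.0, 92.5]
contact_force: [4.5, 0.4, 3.2]
width: 0.108
gripper_force: 60.0
```

```bash
cat >> h.py <<'E'
R0=R0+RX*.3
def slide(L0,L1,z,n=9,step=20,f=1):
    Ls=np.linspace(L0,L1,int(np.ceil(abs(L1-L0)/step))+1)[1:]
    for i in range(0,len(Ls),n): plan([[*(R0+RY*L),z,LY] for L in Ls[i:i+n]],f)
E
python3 - <<'E'
from h import *
shift(0,-4,5.5);print(cmd());slide(-4,360,237)
E
```

```text
[685.6416010436151, -160.88784099519395, 236.60399999999998, 92.52060000000006]
[[1, 19.0, 4.5, -0.5, 0.0], [1, 38.0, 4.5, -0.5, 0.0], [1, 57.5, 4.5, -0.5, 0.0], [1, 76.5, 4.5, -0.5, 0.0], [1, 95.5, 4.5, -0.5, 0.0], [1, 115.0, 4.5, -0.5, 0.0], [1, 134.0, 4.5, -0.5, 0.0], [1, 153.0, 4.5, -0.5, 0.0], [1, 172.0, 5.0, -0.5, 0.0]]
end [683.07  11.17 237.1   92.52]
[[1, 19.5, 0.0, 0.0, 0.0], [1, 38.5, 0.0, 0.0, 0.0], [1, 57.5, 0.0, 0.0, 0.0], [1, 77.0, 0.0, 0.0, 0.0], [1, 96.0, 0.0, 0.0, 0.0], [1, 115.0, 0.0, 0.0, 0.0], [1, 134.5, 0.0, 0.0, 0.0], [1, 153.5, 0.0, 0.0, 0.0], [1, 172.5, 0.0, 0.0, 0.0]]
end [675.49 183.5  237.1   92.52]
[[1, 19.5, 0.0, 0.0, 0.0]]
end [674.63 202.98 237.1   92.52]
```

{"fn": "play_rows", "kwargs": {"increments": [[1, 0, 4.5, -0.5, 0], [1, 19, 4.5, -0.5, 0], [1, 38, 4.5, -0.5, 0], [1, 57.5, 4.5, -0.5, 0], [1, 76.5, 4.5, -0.5, 0], [1, 95.5, 4.5, -0.5, 0], [1, 115, 4.5, -0.5, 0], [1, 134, 4.5, -0.5, 0], [1, 153, 4.5, -0.5, 0], [1, 172, 5, -0.5, 0]]}}

```text
time: 36.65
position: [682.6, 12.2, 237.5]
ee_rot: [-180.0, 0.1, 92.5]
contact_force: [-0.2, -5.2, 5.1]
width: 0.109
gripper_force: 60.6
```

{"fn": "play_rows", "kwargs": {"increments": [[1, 19.5, 0, 0, 0], [1, 38.5, 0, 0, 0], [1, 57.5, 0, 0, 0], [1, 77, 0, 0, 0], [1, 96, 0, 0, 0], [1, 115, 0, 0, 0], [1, 134.5, 0, 0, 0], [1, 153.5, 0, 0, 0], [1, 172.5, 0, 0, 0]]}}

```text
time: 37.55
position: [674.6, 184.1, 237.5]
ee_rot: [-180.0, 0.1, 92.5]
contact_force: [0.7, -3.9, 6.1]
width: 0.108
gripper_force: 60.6
```

{"fn": "play_rows", "kwargs": {"increments": [[1, 10, 0, 0, 0], [1, 19.5, 0, 0, 0], [1, 19.5, 0, 0, 0], [1, 19.5, 0, 0, 0]]}}

```text
time: 37.95
position: [673.5, 205.1, 237.5]
ee_rot: [-180.0, -0.1, 92.6]
contact_force: [-0.3, 0.3, 5.4]
width: 0.111
gripper_force: 60.8
```

```bash
python3 - <<'E'
from h import *
st()
T=snap('top','top8.png');S=snap('scene','scene8.png')
p=R0+RY*360;print('tab top pred',[proj(X,[*p,z]).round(1) for X in(T,S) for z in(271,225,62)])
c=cv2.resize(S['pixels'][185:290,240:345],None,fx=5.7,fy=5.7,interpolation=cv2.INTER_CUBIC)
cv2.imwrite('pics/c8.png',c)
E
```

```text
t 37.95 pos [673.5 205.1 237.5] yaw [-1.80e+02 -1.00e-01  9.26e+01] F [-0.3  0.3  5.4] w 0.111 gf 60.8
tab top pred [array([176.6, 159.7]), array([179.8, 164.3]), array([189.2, 177.8]), array([310.2, 216.9]), array([308.5, 229.1]), array([303.2, 267.5])]
```

View pics/c8.png

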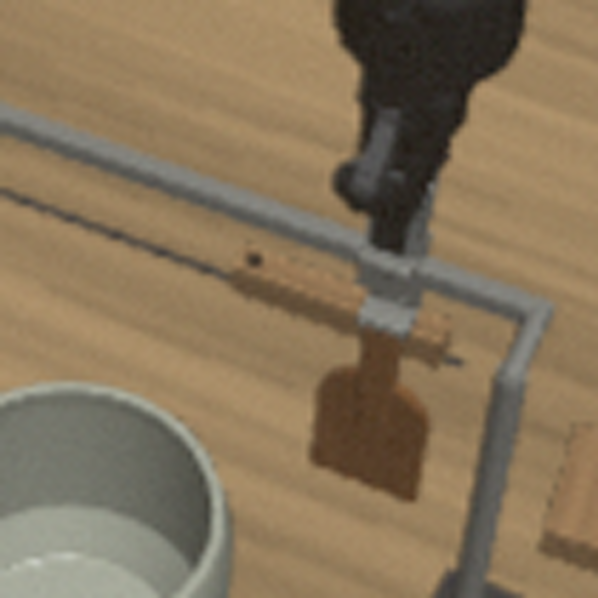

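{"fn": "play_rows", "kwargs": {"increments": [[1, 0, 0, -0.7, 0], [1, 0, 0, -0.7, 0], [1, 0, 0, -0.7, 0], [1, 0, 0, -0.7, 0], [1, 0, 0, -0.7, 0]]}}

```text
time: 38.55
position: [674.1, 203.5, 237.5]
ee_rot: [-179.9, -0.0, 92.5]
contact_force: [-0.5, 2.2, 4.2]
width: 0.111
gripper_force: 60.3
```

```bash
python3 - <<'E'
from h import *
shift(0,0,-0.7);st();print(cmd())
S=snap('scene');T=snap('top')
f=lambda q:((q-[240,185]+.4)*5.7).round(0)
for L in(240,360):
  for w in(9,-9): print('stick',L,w,f(proj(S,[*(M0+RY*L+RX*w),22])))
print('stick B bottom',f(proj(S,[*(M0+RY*360+RX*9),0])),'hole?',f(proj(S,[*(M0+RY*251),22])))
o=np.array(arm.observe()['position'][:2])
for w,z in((13,231),(13,210),(6,176)):
  print('lip/strip edges x',w,'z',z,[f(proj(S,[*(o+RY*k+RX*w),z])) for k in(-12,12)])
# stop edges and rail end for reference
print('rail end',[f(proj(S,[*(R0+RY*k),225])) for k in(400,410,420,430)])
E
```

```text
t 38.55 pos [674.1 203.5 237.5] yaw [-179.9   -0.    92.5] F [-0.5  2.2  4.2] w 0.111 gf 60.3
[674.6285602349132, 202.97987251089037, 237.80399999999997, 92.52060000000006]
stick 240 9 [233. 266.]
stick 240 -9 [246. 243.]
stick 360 9 [443. 345.]
stick 360 -9 [456. 321.]
stick B bottom [439. 371.] hole? [258. 262.]
lip/strip edges x 13 z 231 [array([358., 256.]), array([410., 275.])]
lip/strip edges x 13 z 210 [array([355., 287.]), array([406., 306.])]
lip/strip edges x 6 z 176 [array([354., 324.]), array([404., 343.])]
rail end [array([479., 286.]), array([501., 294.]), array([523., 302.]), array([545., 310.])]
```

{"fn": "play_rows", "kwargs": {"increments": [[0.8, 0, 0, 0, 0], [0.6, 0, 0, 0, 0], [0.3, 0, 0, 0, 0], [0, 0, 0, 0, 0], [0, 0, 0, -20, 0], [0, 0, 0, -50, 0], [0, 0, 0, -80, 0], [0, 0, 0, -82, 0]]}}

```text
time: 39.45
position: [676.1, 203.2, 324.6]
ee_rot: [179.6, -0.1, 92.5]
contact_force: [0.6, 0.5, 0.7]
width: 0.999
gripper_force: 0.0
```

```bash
python3 - <<'E'
from h import *
shift(0,0,-82);st()
g=[563.5,-321.5,320,6]
plan(lin((np.array(cmd())+(np.array(g)-cmd())*.5).tolist(),9),0);plan(lin(g,9),0)
E
```

```text
t 39.45 pos [676.1 203.2 324.6] yaw [ 1.796e+02 -1.000e-01  9.250e+01] F [0.6 0.5 0.7] w 0.999 gf 0.0
[[0, -29.0, -7.5, 0.0, 0.085], [0, -57.5, -15.0, 0.0, 0.17], [0, -86.5, -22.5, 0.0, 0.25], [0, -115.5, -30.0, 0.0, 0.335], [0, -144.0, -37.0, 0.0, 0.42], [0, -173.0, -44.5, 0.0, 0.505], [0, -202.0, -52.0, 0.0, 0.585], [0, -230.5, -59.5, 0.0, 0.67], [0, -259.5, -67.0, 0.0, 0.755]]
end [619.11 -59.22 319.8   49.26]
[[0, -26.0, 14.5, 0.0, 0.085], [0, -52.0, 28.5, 0.0, 0.17], [0, -78.5, 43.0, 0.0, 0.25], [0, -104.5, 57.5, 0.0, 0.335], [0, -130.5, 71.5, 0.0, 0.42], [0, -156.5, 86.0, 0.0, 0.505], [0, -183.0, 100.5, 0.0, 0.585], [0, -209.0, 114.5, 0.0, 0.67], [0, -235.0, 129.0, 0.0, 0.755]]
end [ 563.49 -321.46  319.8     6.  ]
```

{"fn": "play_rows", "kwargs": {"increments": [[0, -29, -7.5, 0, 0.085], [0, -57.5, -15, 0, 0.17], [0, -86.5, -22.5, 0, 0.25], [0, -115.5, -30, 0, 0.335], [0, -144, -37, 0, 0.42], [0, -173, -44.5, 0, 0.505], [0, -202, -52, 0, 0.585], [0, -230.5, -59.5, 0, 0.67], [0, -259.5, -67, 0, 0.755], [0, -259.5, -67, 0, 0.755]]}}

```text
time: 40.45
position: [618.0, -62.7, 319.3]
ee_rot: [180.0, 0.1, 49.0]
contact_force: [0.0, 0.5, -0.1]
width: 1.001
gripper_force: 0.0
```

{"fn": "play_rows", "kwargs": {"increments": [[0, -26, 14.5, 0, 0.085], [0, -52, 28.5, 0, 0.17], [0, -78.5, 43, 0, 0.25], [0, -104.5, 57.5, 0, 0.335], [0, -130.5, 71.5, 0, 0.42], [0, -156.5, 86, 0, 0.505], [0, -183, 100.5, 0, 0.585], [0, -209, 114.5, 0, 0.67], [0, -235, 129, 0, 0.755], [0, -235, 129, 0, 0.755]]}}

```text
time: 41.45
position: [562.8, -324.3, 318.6]
ee_rot: [180.0, 0.1, 5.8]
contact_force: [-0.7, 0.2, -1.0]
width: 1.003
gripper_force: 0.0
```

```bash
python3 - <<'E'
from h import *
st()
T=snap('top','top9.png');S=snap('scene','scene9.png')
a=cv2.resize(T['pixels'][150:240,170:240],None,fx=4,fy=4,interpolation=cv2.INTER_CUBIC)
c=cv2.resize(S['pixels'][85:200,135:245],None,fx=4,fy=4,interpolation=cv2.INTER_CUBIC)
im=np.zeros((460,730,3),np.uint8);im[:360,:280]=a;im[:,290:]=c;cv2.imwrite('pics/c9.png',im)
h=cv2.cvtColor(T['pixels'],cv2.COLOR_BGR2HSV)
np.set_printoptions(linewidth=200)
p=R0+RY*360;print(proj(T,[*p,271]),proj(T,[*p,225]),proj(T,[*p,62]))
print(h[154:172,168:192,1])
E
```

```text
t 41.45 pos [ 562.8 -324.3  318.6] yaw [1.8e+02 1.0e-01 5.8e+00] F [-0.7  0.2 -1. ] w 1.003 gf 0.0
[176.64641008 159.68067837] [179.81094391 164.25424145] [189.15119787 177.75330414]
[[ 93  92  92  94  93  92  92  92  93  92  92  92  92  93  92  92  93  93  91  93  93  92  92  92]
 [ 92  93  93  93  93  93  93  91  92  92  92  92  92  92  92  91  92  92  92  91  92  93  92  91]
 [ 93  93  91  93  91  91  91  91  91  91  90  89  89  91  92  93  92  93  92  93  93  93  93  91]
 [ 93  92  93  91  88  83  81  81  80  76  74  73  77  84  91  90  93  93  93  92  92  92  94  92]
 [ 92  94  93  88  77  62  54  52  51  46  42  40  46  66  79  83  88  92  93  93  92  93  93  93]
 [ 91  91  92  86  60  32  23  21  21  18  16  14  19  42  58  67  81  90  91  91  91  93  92  91]
 [ 91  89  90  82  52  17   7   5   5   5   5   5   5  19  38  49  73  89  90  90  90  91  90  90]
 [ 89  88  87  81  56  19   5   4   4   4   6   4   6  12  22  36  70  85  84  85  85  85  83  83]
 [ 80  80  77  72  56  31  10   6   5   5   5   7   8   9  12  25  51  63  66  63  64  64  64  64]
 [ 56  56  53  46  39  26 
[... 165 characters left out ...]
0  10]
 [  7   7   7   7   7   5   4   5   5   5   5   5   5   5   7   4   4   3   3   3   3   3   5   5]
 [  6   4   4   4   4   4   4   4   4   2   4   4   4   4   4   4   4   4   8  19  26  28  26  26]
 [  5   7   2   5   0   5   2   4   2   3   5   3   5   3   4   4   4   8  25  53  70  72  74  74]
 [ 10   6   6   3   3   3   3   2   4   4   4   3   3   3   4   4   7   8  32  69  87  89  89  88]
 [ 14   8   8   0  10   9   8   5   2   4   4   4   4   4   4   7   7  13  39  76  90  92  92  91]
 [ 17  11  11   7   3   9   9   3   3   3   9   9   9   9   9   9  12  18  47  81  95  94  94  93]
 [  7   7   8   8   4   7  12   9   6   7  21  21  18  14  15  15  18  23  57  96 106 105 102  99]]
```

View pics/c9.png

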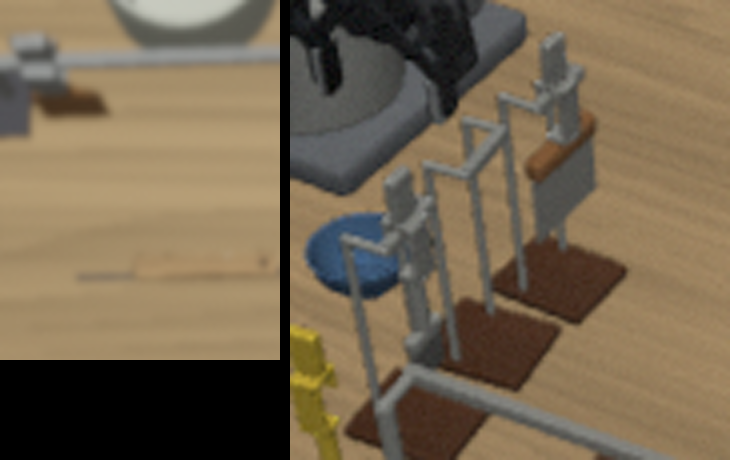

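The left panel shows the spatula hanging at its place. The stick has been knocked along the line: it now runs from (135,265) to (268,260), about 38 mm towards the stop. I'll put it right once the tools are done. In the right panel the brush and scraper are still on their stands. Continuing with the brush.

{"fn": "play_rows", "kwargs": {"increments": [[0, 0, 0, 0, 0], [0, 0, 0, 30, 0], [0, 0, 0, 60, 0], [0, 0, 0, 83, 0], [0, 0, 0, 83, 0], [0.5, 0, 0, 83, 0], [0.6, 0, 0, 83, 0], [0.7, 0, 0, 83, 0], [0.8, 0, 0, 83, 0], [0.85, 0, 0, 83, 0]], "newtons": 20}}

```text
time: 42.55
position: [563.8, -321.7, 237.6]
ee_rot: [180.0, -0.1, 6.0]
contact_force: [0.4, -0.0, -0.4]
width: 0.159
gripper_force: 0.0
```

{"fn": "play_rows", "kwargs": {"increments": [[1, 0, 0, 0, 0], [1, 0, 0, 0, 0], [1, 0, 0, 0, 0], [1, 0, 0, 0, 0], [1, 0, 0, 0, 0]]}}

```text
time: 43.05
position: [563.8, -321.8, 237.4]
ee_rot: [179.9, -0.1, 6.0]
contact_force: [-1.0, 0.3, 5.2]
width: 0.11
gripper_force: 23.7
```

```bash
python3 -c "
from h import *
st();print(arm.observe()['wrist_torque'])"
```

```text
t 43.05 pos [ 563.8 -321.8  237.4] yaw [ 1.799e+02 -1.000e-01  6.000e+00] F [-1.   0.3  5.2] w 0.11 gf 23.7
[-0.2250332   0.02367778 -0.00052276]
```

{"fn": "play_rows", "kwargs": {"increments": [[1, 0, 0, 0, 0], [1, 0, 0, 0, 0], [1, 0, 0, -6, 0], [1, 0, 0, -12, 0], [1, 0, 0, -18, 0], [1, 0, 0, -24, 0], [1, 0, 0, -24, 0], [1, 0, 0, -24, 0]], "newtons": 60}}

```text
time: 43.85
position: [563.6, -321.5, 260.9]
ee_rot: [180.0, -0.0, 6.0]
contact_force: [-0.3, -0.1, -1.3]
width: 0.103
gripper_force: 58.4
```

{"fn": "play_rows", "kwargs": {"increments": [[1, 0, -5, 0, 0], [1, 0, -10, 0, 0], [1, 0, -15, 0, 0], [1, 0, -20, 0, 0], [1, 0, -30, 0, 0], [1, 0, -45, 0, 0], [1, 0, -60, 0, 0], [1, 0, -80, 0, 0], [1, 0, -80, 0, 0]]}}

```text
time: 44.75
position: [554.6, -238.5, 261.2]
ee_rot: [-179.9, 0.0, 6.2]
contact_force: [-0.6, 0.0, -1.3]
width: 0.109
gripper_force: 58.6
```

```bash
python3 - <<'E'
from h import *
shift(0,-80,83-24);print(cmd());st();hookplan(z=261)
E
```

```text
[555.121607767823, -241.90015959655358, 260.804, 6.003972935245756]
t 44.75 pos [ 554.6 -238.5  261.2] yaw [-179.9    0.     6.2] F [-0.6  0.  -1.3] w 0.109 gf 58.6
[[1, 6.0, -5.0, 0.0, -0.11], [1, 12.0, -10.0, 0.0, -0.215], [1, 18.0, -15.0, 0.0, -0.325], [1, 23.5, -20.0, 0.0, -0.43], [1, 29.5, -25.0, 0.0, -0.54], [1, 35.5, -30.0, 0.0, -0.645], [1, 41.5, -35.0, 0.0, -0.755]]
end [ 592.73 -202.75  260.8    49.26]
[[1, 8.0, 0.5, 0.0, -0.11], [1, 15.5, 1.0, 0.0, -0.215], [1, 23.5, 1.0, 0.0, -0.325], [1, 31.0, 1.5, 0.0, -0.43], [1, 39.0, 2.0, 0.0, -0.54], [1, 46.5, 2.5, 0.0, -0.645], [1, 54.5, 2.5, 0.0, -0.755]]
end [ 630.19 -163.09  260.8    92.52]
```

{"fn": "play_rows", "kwargs": {"increments": [[1, 6, -5, 0, -0.11], [1, 12, -10, 0, -0.215], [1, 18, -15, 0, -0.325], [1, 23.5, -20, 0, -0.43], [1, 29.5, -25, 0, -0.54], [1, 35.5, -30, 0, -0.645], [1, 41.5, -35, 0, -0.755], [1, 41.5, -35, 0, -0.755]]}}

```text
time: 45.55
position: [593.3, -201.7, 260.8]
ee_rot: [180.0, -0.0, 49.3]
contact_force: [0.5, -1.0, -1.0]
width: 0.107
gripper_force: 58.6
```

{"fn": "play_rows", "kwargs": {"increments": [[1, 8, 0.5, 0, -0.11], [1, 15.5, 1, 0, -0.215], [1, 23.5, 1, 0, -0.325], [1, 31, 1.5, 0, -0.43], [1, 39, 2, 0, -0.54], [1, 46.5, 2.5, 0, -0.645], [1, 54.5, 2.5, 0, -0.755], [1, 54.5, 2.5, 0, -0.755], [1, 54.5, 2.5, 0, -0.755]]}}

```text
time: 46.45
position: [629.9, -163.2, 260.8]
ee_rot: [-180.0, 0.0, 92.3]
contact_force: [0.0, -0.3, -1.5]
width: 0.103
gripper_force: 58.6
```

{"fn": "play_rows", "kwargs": {"increments": [[1, 0, 8, 0, 0], [1, 0, 16, 0, 0], [1, 0, 24, 0, 0], [1, 0, 32, 0, 0], [1, 0, 40, 0, 0], [1, 0, 46, 0, 0], [1, 0, 52, 0, 0], [1, 0, 60, 0, 0], [1, 0, 60, 0, 0], [1, 0, 60, 0, 0]]}}

```text
time: 47.45
position: [690.1, -160.4, 260.6]
ee_rot: [-180.0, -0.0, 92.5]
contact_force: [0.2, -0.3, -1.2]
width: 0.112
gripper_force: 58.7
```

{"fn": "play_rows", "kwargs": {"increments": [[1, 0, 0, 5, 0], [1, 0, 0, 10, 0], [1, 0, 0, 15, 0], [1, 0, 0, 19, 0], [1, 0, 0, 19, 0], [1, 0, 0, 19, 0]]}}

```text
time: 48.05
position: [690.0, -160.4, 241.7]
ee_rot: [-180.0, -0.0, 92.5]
contact_force: [1.4, -0.6, -1.0]
width: 0.107
gripper_force: 58.7
```

{"fn": "play_rows", "kwargs": {"increments": [[1, 0, 0, 3, 0], [1, 0, 0, 5, 0], [1, 0, 0, 5, 0], [1, 0, 0, 5, 0]]}}

```text
time: 48.45
position: [690.4, -160.5, 237.6]
ee_rot: [179.9, 0.0, 92.5]
contact_force: [-0.2, 0.4, 3.5]
width: 0.107
gripper_force: 59.1
```

```bash
python3 - <<'E'
from h import *
shift(0,60,24);print(cmd());slide(-4,240,237,step=30)
E
```

```text
[690.1358185771874, -160.44921287019588, 236.80399999999997, 92.52060000000006]
[[1, 26.5, 0.0, 0.0, 0.0], [1, 54.0, 0.0, 0.0, 0.0], [1, 81.0, 0.0, 0.0, 0.0], [1, 108.0, 0.0, 0.0, 0.0], [1, 135.0, 0.0, 0.0, 0.0], [1, 162.0, 0.5, 0.0, 0.0], [1, 189.5, 0.5, 0.0, 0.0], [1, 216.5, 0.5, 0.0, 0.0], [1, 243.5, 0.5, 0.0, 0.0]]
end [679.93  82.84 236.8   92.52]
```

{"fn": "play_rows", "kwargs": {"increments": [[1, 20, 0, 0, 0], [1, 45, 0, 0, 0], [1, 70, 0, 0, 0], [1, 95, 0, 0, 0], [1, 120, 0, 0, 0], [1, 145, 0, 0, 0], [1, 170, 0.5, 0, 0], [1, 195, 0.5, 0, 0], [1, 215, 0.5, 0, 0], [1, 230, 0.5, 0, 0]]}}

```text
time: 49.45
position: [680.8, 70.1, 237.6]
ee_rot: [179.9, 0.1, 92.5]
contact_force: [-0.0, -4.9, 4.7]
width: 0.108
gripper_force: 59.6
```

{"fn": "play_rows", "kwargs": {"increments": [[1, 5, 0, 0, 0], [1, 9, 0, -0.5, 0], [1, 12, 0, -1, 0], [1, 13.5, 0, -1, 0], [1, 13.5, 0, -1, 0], [1, 13.5, 0, -1, 0], [1, 13.5, 0, -1, 0], [1, 13.5, 0, -1, 0]]}}

```text
time: 50.25
position: [679.9, 82.7, 237.6]
ee_rot: [-180.0, -0.0, 92.5]
contact_force: [0.5, -2.0, 1.5]
width: 0.11
gripper_force: 59.2
```

{"fn": "play_rows", "kwargs": {"increments": [[0.8, 0, 0, 0, 0], [0.6, 0, 0, 0, 0], [0.3, 0, 0, 0, 0], [0, 0, 0, 0, 0], [0, 0, 0, -20, 0], [0, 0, 0, -50, 0], [0, 0, 0, -80, 0], [0, 0, 0, -82, 0]]}}

```text
time: 51.05
position: [681.5, 83.2, 324.5]
ee_rot: [179.6, -0.0, 92.5]
contact_force: [0.7, -1.0, 0.7]
width: 1.003
gripper_force: 0.0
```

```bash
python3 - <<'E'
from h import *
shift(243.5,0.5,-83);print(cmd());st()
g=[361.5,-320.5,320,0]
plan(lin((np.array(cmd())+(np.array(g)-cmd())*.5).tolist(),8),0);plan(lin(g,8),0)
E
```

```text
[669.7172825115667, 326.1235806406384, 319.804, 92.52060000000006]
t 51.05 pos [681.5  83.2 324.5] yaw [179.6  -0.   92.5] F [ 0.7 -1.   0.7] w 1.003 gf 0.0
[[0, -39.5, -21.0, 0.0, 0.1], [0, -79.0, -42.0, 0.0, 0.2], [0, -118.5, -63.0, 0.0, 0.305], [0, -158.0, -84.0, 0.0, 0.405], [0, -197.5, -105.0, 0.0, 0.505], [0, -237.0, -126.0, 0.0, 0.605], [0, -276.5, -147.0, 0.0, 0.705], [0, -316.0, -168.0, 0.0, 0.805]]
end [515.78   3.04 319.8   46.4 ]
[[0, -42.5, 14.0, 0.0, 0.1], [0, -85.0, 28.0, 0.0, 0.2], [0, -128.0, 42.0, 0.0, 0.305], [0, -170.5, 55.5, 0.0, 0.405], [0, -213.0, 69.5, 0.0, 0.505], [0, -255.5, 83.5, 0.0, 0.605], [0, -298.0, 97.5, 0.0, 0.71], [0, -340.5, 111.5, 0.0, 0.81]]
end [ 3.6169e+02 -3.2043e+02  3.1980e+02 -1.0000e-02]
```

```bash
python3 - <<'E'
from h import *
json.dump([679.93,82.84,319.804,92.5206],open('cmd.json','w'))
g=[361.5,-320.5,320,0]
plan(lin((np.array(cmd())+(np.array(g)-cmd())*.5).tolist(),8),0);plan(lin(g,8),0)
T=snap('top','top10.png')
E
```

```text
[[0, -24.5, -21.0, 0.0, 0.1], [0, -48.5, -42.0, 0.0, 0.2], [0, -73.0, -63.0, 0.0, 0.305], [0, -97.0, -84.0, 0.0, 0.405], [0, -121.5, -105.0, 0.0, 0.505], [0, -146.0, -126.0, 0.0, 0.605], [0, -170.0, -147.0, 0.0, 0.705], [0, -194.5, -168.0, 0.0, 0.805]]
end [ 520.65 -118.86  319.8    46.4 ]
[[0, -32.0, 3.0, 0.0, 0.1], [0, -64.0, 6.0, 0.0, 0.2], [0, -96.0, 9.0, 0.0, 0.305], [0, -128.0, 12.0, 0.0, 0.405], [0, -160.0, 15.0, 0.0, 0.505], [0, -192.0, 18.0, 0.0, 0.605], [0, -224.0, 21.0, 0.0, 0.71], [0, -256.0, 24.0, 0.0, 0.81]]
end [ 3.6148e+02 -3.2079e+02  3.1980e+02 -1.0000e-02]
```

{"fn": "play_rows", "kwargs": {"increments": [[0, -24.5, -21, 0, 0.1], [0, -48.5, -42, 0, 0.2], [0, -73, -63, 0, 0.305], [0, -97, -84, 0, 0.405], [0, -121.5, -105, 0, 0.505], [0, -146, -126, 0, 0.605], [0, -170, -147, 0, 0.705], [0, -194.5, -168, 0, 0.805], [0, -194.5, -168, 0, 0.805]]}}

```text
time: 52.0
position: [517.6, -121.0, 319.0]
ee_rot: [-179.9, 0.1, 46.1]
contact_force: [-0.1, -0.4, 0.1]
width: 0.999
gripper_force: 0.0
```

{"fn": "play_rows", "kwargs": {"increments": [[0, -32, 3, 0, 0.1], [0, -64, 6, 0, 0.2], [0, -96, 9, 0, 0.305], [0, -128, 12, 0, 0.405], [0, -160, 15, 0, 0.505], [0, -192, 18, 0, 0.605], [0, -224, 21, 0, 0.71], [0, -256, 24, 0, 0.81], [0, -256, 24, 0, 0.81], [0, -256, 24, 0, 0.81]]}}

```text
time: 53.0
position: [361.4, -320.5, 319.0]
ee_rot: [-179.9, 0.0, 0.0]
contact_force: [0.3, 0.2, -0.1]
width: 1.0
gripper_force: 0.0
```

```bash
python3 - <<'E'
from h import *
st()
T=snap('top','top11.png')
h=cv2.cvtColor(T['pixels'],cv2.COLOR_BGR2HSV)
np.set_printoptions(linewidth=200)
p=R0+RY*240;u,v=proj(T,[*p,271]);print(u,v)
u0=int(u)-8;print(u0);print(h[int(v)-4:int(v)+3,u0:u0+20,1]);print(T['pixels'][int(v)-4:int(v)+3,u0:u0+20].sum(2))
E
```

```text
t 53.0 pos [ 361.4 -320.5  319. ] yaw [-179.9    0.     0. ] F [ 0.3  0.2 -0.1] w 1.0 gf 0.0
219.78146483152878 158.50201658584626
211
[[15 17 17 15 15 15 17 17 17 17 18 17 18 20 22 23 23 25 26 24]
 [17 17 18 18 16 18 18 17 17 16 17 19 21 21 26 25 23 27 27 24]
 [19 20 18 17 17 15 16 16 17 13 14 13 20 22 23 27 24 24 27 27]
 [22 22 19 17 12 10 11  9  9  7  6  6 12 21 27 27 27 24 27 27]
 [20 26 22 12  6  6  5  5  5  3  3  4  9 18 27 24 24 27 24 27]
 [24 24 20 12  8  6  4  4  4  4  4  4  7 18 25 27 27 27 27 27]
 [23 23 20 10  9  4  6  6  6  6  4  7 11 18 20 22 19 21 19 21]]
[[532 537 540 544 545 545 540 537 531 522 504 479 452 416 371 322 284 261 251 247]
 [481 491 498 507 512 507 498 487 473 456 426 393 357 321 289 266 253 248 249 244]
 [390 404 414 429 441 439 427 418 406 394 375 341 299 268 255 248 247 244 245 245]
 [302 308 321 348 386 396 397 398 401 411 407 382 312 254 245 246 242 244 242 243]
 [257 257 273 324 386 412 416 421 427 440 440 414 328 252 243 244 244 242 244 243]
 [247 250 263 318 381 410 417 417 419 422 425 401 317 246 241 246 249 248 248 249]
 [253 253 263 299 346 363 368 362 359 356 355 332 275 243 263 274 275 276 272 277]]
```

{"fn": "play_rows", "kwargs": {"increments": [[0, 0, 0, 30, 0], [0, 0, 0, 60, 0], [0, 0, 0, 83, 0], [0, 0, 0, 83, 0], [0.5, 0, 0, 83, 0], [0.6, 0, 0, 83, 0], [0.7, 0, 0, 83, 0], [0.8, 0, 0, 83, 0], [0.85, 0, 0, 83, 0], [0.85, 0, 0, 83, 0]], "newtons": 20}}

```text
time: 54.05
position: [361.6, -320.9, 237.1]
ee_rot: [180.0, -0.0, -0.0]
contact_force: [-0.7, -0.4, -0.5]
width: 0.148
gripper_force: 0.0
```

{"fn": "play_rows", "kwargs": {"increments": [[1, 0, 0, 0, 0], [1, 0, 0, 0, 0], [1, 0, 0, 0, 0], [1, 0, 0, 0, 0], [1, 0, 0, 0, 0]]}}

```text
time: 54.55
position: [361.5, -320.8, 237.1]
ee_rot: [180.0, -0.0, -0.0]
contact_force: [0.9, 0.6, 4.2]
width: 0.112
gripper_force: 24.0
```

{"fn": "play_rows", "kwargs": {"increments": [[1, 0, 0, 0, 0], [1, 0, 0, 0, 0], [1, 0, 0, -6, 0], [1, 0, 0, -12, 0], [1, 0, 0, -18, 0], [1, 0, 0, -24, 0], [1, 0, 0, -24, 0], [1, 0, 0, -24, 0]], "newtons": 60}}

```text
time: 55.35
position: [361.6, -320.9, 260.9]
ee_rot: [180.0, -0.0, -0.0]
contact_force: [0.2, 0.2, -2.0]
width: 0.106
gripper_force: 58.7
```

{"fn": "play_rows", "kwargs": {"increments": [[1, 0, -5, 0, 0], [1, 0, -10, 0, 0], [1, 0, -15, 0, 0], [1, 0, -20, 0, 0], [1, 0, -30, 0, 0], [1, 0, -45, 0, 0], [1, 0, -60, 0, 0], [1, 0, -80, 0, 0], [1, 0, -80, 0, 0]]}}

```text
time: 56.25
position: [360.8, -237.9, 260.9]
ee_rot: [-179.9, 0.0, 0.1]
contact_force: [-0.1, 0.3, -1.8]
width: 0.111
gripper_force: 58.9
```

```bash
python3 - <<'E'
from h import *
shift(0,-80,83-24);print(cmd());st();hookplan(z=261)
E
```

```text
[361.4919520493328, -240.7921331214739, 260.804, -0.012083913627954246]
t 56.25 pos [ 360.8 -237.9  260.9] yaw [-1.799e+02  0.000e+00  1.000e-01] F [-0.1  0.3 -1.8] w 0.111 gf 58.9
[[1, 19.0, -5.5, 0.0, -0.115], [1, 38.5, -11.0, 0.0, -0.23], [1, 57.5, -16.5, 0.0, -0.345], [1, 77.0, -22.0, 0.0, -0.46], [1, 96.0, -27.5, 0.0, -0.575], [1, 115.0, -33.0, 0.0, -0.69], [1, 134.5, -38.5, 0.0, -0.805]]
end [ 496.   -202.32  260.8    46.11]
[[1, 17.5, 10.0, 0.0, -0.115], [1, 34.5, 20.0, 0.0, -0.23], [1, 52.0, 30.0, 0.0, -0.345], [1, 69.0, 40.0, 0.0, -0.46], [1, 86.5, 50.0, 0.0, -0.575], [1, 104.0, 60.0, 0.0, -0.695], [1, 121.0, 69.5, 0.0, -0.81]]
end [ 629.97 -163.3   260.8    92.52]
```

{"fn": "play_rows", "kwargs": {"increments": [[1, 19, -5.5, 0, -0.115], [1, 38.5, -11, 0, -0.23], [1, 57.5, -16.5, 0, -0.345], [1, 77, -22, 0, -0.46], [1, 96, -27.5, 0, -0.575], [1, 115, -33, 0, -0.69], [1, 134.5, -38.5, 0, -0.805], [1, 134.5, -38.5, 0, -0.805]]}}

```text
time: 57.05
position: [498.4, -201.7, 260.5]
ee_rot: [179.9, -0.0, 46.3]
contact_force: [-0.8, 0.4, -1.5]
width: 0.107
gripper_force: 58.9
```

{"fn": "play_rows", "kwargs": {"increments": [[1, 17.5, 10, 0, -0.115], [1, 34.5, 20, 0, -0.23], [1, 52, 30, 0, -0.345], [1, 69, 40, 0, -0.46], [1, 86.5, 50, 0, -0.575], [1, 104, 60, 0, -0.695], [1, 121, 69.5, 0, -0.81], [1, 121, 69.5, 0, -0.81], [1, 121, 69.5, 0, -0.81]]}}

```text
time: 57.95
position: [629.2, -163.4, 260.4]
ee_rot: [-179.9, 0.0, 92.4]
contact_force: [-0.5, -0.5, -2.3]
width: 0.109
gripper_force: 59.0
```

{"fn": "play_rows", "kwargs": {"increments": [[1, 0, 8, 0, 0], [1, 0, 16, 0, 0], [1, 0, 24, 0, 0], [1, 0, 32, 0, 0], [1, 0, 40, 0, 0], [1, 0, 46, 0, 0], [1, 0, 52, 0, 0], [1, 0, 60, 0, 0], [1, 0, 60, 0, 0], [1, 0, 60, 0, 0]]}}

```text
time: 58.95
position: [689.9, -160.6, 260.6]
ee_rot: [-180.0, -0.0, 92.5]
contact_force: [0.6, -0.5, -0.7]
width: 0.107
gripper_force: 59.1
```

{"fn": "play_rows", "kwargs": {"increments": [[1, 0, 0, 5, 0], [1, 0, 0, 10, 0], [1, 0, 0, 15, 0], [1, 0, 0, 19, 0], [1, 0, 0, 19, 0], [1, 0, 0, 19, 0]]}}

```text
time: 59.55
position: [689.8, -160.7, 241.7]
ee_rot: [-180.0, -0.0, 92.5]
contact_force: [0.0, 0.6, -1.1]
width: 0.106
gripper_force: 59.0
```

{"fn": "play_rows", "kwargs": {"increments": [[1, 0, 0, 3, 0], [1, 0, 0, 5, 0], [1, 0, 0, 5, 0], [1, 0, 0, 5, 0]]}}

```text
time: 59.95
position: [690.1, -160.7, 237.3]
ee_rot: [180.0, 0.0, 92.5]
contact_force: [-0.4, 0.6, 1.4]
width: 0.107
gripper_force: 59.5
```

```bash
python3 - <<'E'
from h import *
shift(0,60,24);print(cmd());slide(-4,120,237,step=15)
E
```

```text
[689.9144391148566, -160.66076325970693, 236.80399999999997, 92.5206]
[[1, 13.5, 0.5, 0.0, 0.0], [1, 27.5, 0.5, 0.0, 0.0], [1, 41.0, 0.5, 0.0, 0.0], [1, 55.0, 0.5, 0.0, 0.0], [1, 68.5, 0.5, 0.0, 0.0], [1, 82.5, 0.5, 0.0, 0.0], [1, 96.0, 0.5, 0.0, 0.0], [1, 110.0, 0.5, 0.0, 0.0], [1, 124.0, 0.5, 0.0, 0.0]]
end [684.96 -36.76 236.8   92.52]
```

{"fn": "play_rows", "kwargs": {"increments": [[1, 13.5, 0.5, 0, 0], [1, 27.5, 0.5, 0, 0], [1, 41, 0.5, 0, 0], [1, 55, 0.5, 0, 0], [1, 68.5, 0.5, 0, 0], [1, 82.5, 0.5, 0, 0], [1, 96, 0.5, 0, 0], [1, 110, 0.5, 0, 0], [1, 118, 0.5, 0, 0], [1, 122, 0.5, 0, 0]]}}

```text
time: 60.95
position: [685.2, -38.0, 237.2]
ee_rot: [180.0, 0.1, 92.6]
contact_force: [-0.6, -5.2, 4.8]
width: 0.107
gripper_force: 59.9
```

{"fn": "play_rows", "kwargs": {"increments": [[1, 2, 0, -0.5, 0], [1, 2, 0, -0.7, 0], [1, 2, 0, -0.7, 0], [1, 2, 0, -0.7, 0], [1, 2, 0, -0.7, 0]]}}

```text
time: 61.45
position: [684.9, -36.0, 237.2]
ee_rot: [-180.0, -0.1, 92.5]
contact_force: [-0.1, 2.4, 2.2]
width: 0.105
gripper_force: 59.8
```

{"fn": "play_rows", "kwargs": {"increments": [[0.8, 0, 0, 0, 0], [0.6, 0, 0, 0, 0], [0.3, 0, 0, 0, 0], [0, 0, 0, 0, 0], [0, 0, 0, -20, 0], [0, 0, 0, -50, 0], [0, 0, 0, -80, 0], [0, 0, 0, -82.3, 0], [0, 0, 0, -82.3, 0]]}}

```text
time: 62.35
position: [685.6, -36.9, 320.7]
ee_rot: [179.9, 0.0, 92.5]
contact_force: [0.9, -0.6, 1.2]
width: 1.003
gripper_force: 0.0
```

{"fn": "play_rows", "kwargs": {"increments": [[0, 0, -45, 0, 0], [0, 0, -90, 0, 0], [0, 0, -135, 0, 0], [0, 0, -180, 0, 0], [0, 0, -225, 0, 0], [0, 0, -270, 0, 0], [0, 0, -310, 0, 0], [0, 0, -310, 0, 0]]}}

```text
time: 63.15
position: [368.9, -50.1, 318.5]
ee_rot: [-179.7, -0.0, 92.5]
contact_force: [1.4, 0.6, -0.1]
width: 1.002
gripper_force: 0.0
```

```bash
python3 - <<'E'
from h import *
shift(0,-310,-83);st();print(cmd())
T=snap('top','top12.png');S=snap('scene','scene12.png')
a=cv2.resize(T['pixels'][145:245,165:315],None,fx=5.3,fy=5.3,interpolation=cv2.INTER_CUBIC)[:300]
a=cv2.resize(T['pixels'][145:245,165:315],(600,400),interpolation=cv2.INTER_CUBIC)
c=cv2.resize(S['pixels'][165:285,170:350],(600,400),interpolation=cv2.INTER_CUBIC)
im=np.vstack([a[:280],c[:320]]);cv2.imwrite('pics/c12.png',np.vstack([a[:300],c[:300]]))
cv2.imwrite('pics/c12.png',np.vstack([cv2.resize(T['pixels'][150:230,165:315],(560,299),interpolation=3),cv2.resize(S['pixels'][170:285,165:350],(560,300),interpolation=3)]))
g=T['pixels'].astype(int);h=cv2.cvtColor(T['pixels'],cv2.COLOR_BGR2HSV)
np.set_printoptions(linewidth=220)
for L in(120,240,360):
    u,v=proj(T,[*(R0+RY*L),271]);u0=int(u)-9;print(L,u.round(2),v.round(2),u0);print(g[int(v)-2:int(v)+2,u0:u0+20].sum(2));print(h[int(v)-1:int(v)+1,u0:u0+20,1])
print('stick rows');b=T['pixels'].astype(float);np.set_printoptions(precision=0,suppress=True,linewidth=220)
print(b[213:217,195:245].mean(0)[:,2]);print(b[214:219,195:245].mean(0)[:,2])
E
```

```text
t 63.15 pos [368.9 -50.1 318.5] yaw [-179.7   -0.    92.5] F [ 1.4  0.6 -0.1] w 1.002 gf 0.0
[375.2605444126411, -50.39210702083248, 319.804, 92.5206]
120 262.64 157.33 253
[[545 545 546 545 542 537 534 534 532 532 535 536 537 541 548 548 550 550 550 550]
 [547 547 545 540 528 515 507 501 500 503 503 506 511 523 539 548 549 548 550 550]
 [547 545 544 530 499 475 467 465 464 467 467 471 478 500 526 535 537 541 544 547]
 [545 542 535 514 468 428 422 426 427 425 428 430 440 467 492 500 499 506 513 521]]
[[1 1 3 3 3 1 0 0 2 2 2 2 1 1 3 3 3 3 1 1]
 [1 3 1 3 2 2 2 3 5 5 5 5 3 2 1 1 3 1 1 1]]
240 219.78 158.5 210
[[375 396 413 424 437 447 445 436 424 413 401 378 348 304 271 262 255 252 250 249]
 [295 306 315 326 354 391 405 404 404 408 417 415 388 317 260 251 250 250 250 246]
 [258 263 265 276 330 392 419 424 427 435 445 449 422 334 259 244 248 247 249 249]
 [250 253 253 268 324 391 420 423 423 425 429 433 404 324 251 244 251 253 252 252]]
[[20 22 23 20 17 12  9  9  9  7  7  5  6 10 20 26 24 24 24 27]
 [23 25 22 21 11  6  5  5  5  3  5  3  4  9 20 24 27 24 27 27]]
360 176.65 159.68 167
[[38
[... 272 characters left out ...]
24 438 441 438 437 440 439 410 346 344 369 384 406 419]]
[[93 94 93 92 89 76 62 54 53 53 48 44 41 47 68 83 84 89 93 93]
 [92 93 94 91 85 62 33 24 22 20 20 17 13 19 42 60 66 82 90 94]]
stick rows
[160. 160. 160. 160. 161. 161. 161. 159. 156. 157. 158. 160. 161. 161. 161. 161. 160. 160. 161. 162. 163. 163. 164. 164. 164. 164. 164. 164. 163. 164. 164. 166. 166. 166. 166. 166. 166. 166. 163. 155. 145. 146. 158.
 163. 163. 163. 162. 162. 161. 161.]
[156. 156. 156. 156. 157. 157. 156. 154. 153. 158. 162. 163. 163. 163. 163. 163. 161. 161. 161. 161. 161. 161. 161. 161. 161. 160. 160. 159. 159. 159. 160. 162. 163. 163. 162. 162. 162. 162. 160. 154. 145. 147. 157.
 160. 155. 151. 151. 151. 150. 150.]
```

View pics/c12.png

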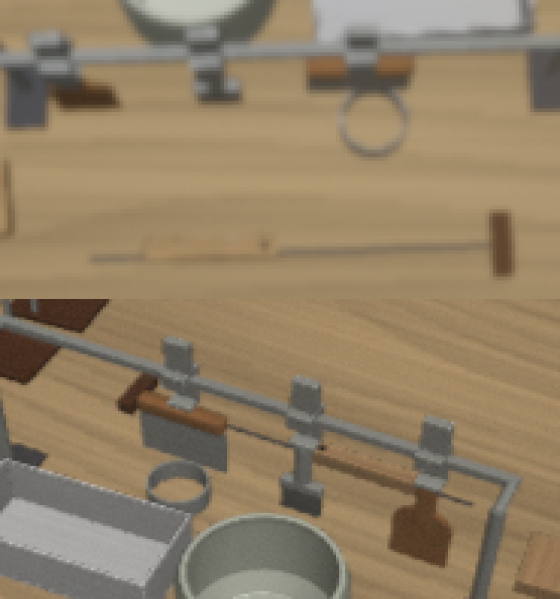

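The pictures show scraper, brush and spatula hanging over marks 1, 2 and 3 (lower panel (180,370), (305,410), (436,450)). The stick now runs from (147,247) to (268,240) in the top panel, ~44 mm short of its place and a few mm behind the line. I'll grip it and slide it back.

```bash
python3 - <<'E'
from h import *
T=snap('top','top13.png')
st();b=T['pixels'].astype(float);a=cv2.imread('pics/top1.png').astype(float)
d=(b-a).sum(2)
np.set_printoptions(precision=0,suppress=True,linewidth=220)
for L in(230,256,280):
  print(L,[proj(T,[*(M0+RY*L+RX*w),z]).round(1).tolist() for w,z in((9,22),(-9,22),(-9,0))])
print('v208..222 left/mid/right');
for u0 in(205,218,229):print(b[207:224,u0:u0+7].sum(2).mean(1),'\n',d[207:224,u0:u0+7].mean(1))
c=M0+RY*256.3+RX*5
plan(lin([*c,107,93.4],7),0);plan([[*c,8.9,93.4]],0);plan(lin([*(M0+RY*300),8.9,LY],5),.9)
E
```

```text
t 63.3 pos [375.4 -50.4 319.2] yaw [180.   -0.   92.5] F [0.6 0.5 0.4] w 1.001 gf 0.0
230 [[229.5, 214.1], [229.6, 219.4], [229.9, 220.2]]
256 [[221.8, 214.4], [221.9, 219.6], [222.4, 220.5]]
280 [[214.7, 214.6], [214.8, 219.9], [215.4, 220.7]]
v208..222 left/mid/right
[387. 387. 393. 398. 400. 397. 389. 388. 391. 399. 406. 398. 376. 381. 397. 404. 405.] 
 [17. 16. 16. 16. 15. 11.  1. -0.  0. 10. 35. 56. 31. 10. 11. 15. 16.]
[395. 394. 399. 403. 405. 407. 405. 398. 397. 402. 390. 356. 346. 372. 395. 406. 410.] 
 [17. 14. 16. 16. 16. 14.  8. -0.  1. 18. 38. 25. -4. -0. 10. 15. 16.]
[400. 399. 400. 404. 403. 401. 399. 392. 387. 394. 391. 362. 359. 383. 400. 410. 414.] 
 [ 16.  15.  15.  15.  12.   6.  -2. -12. -12.  13.  48.  34.   9.  10.  14.  15.  15.]
[[0, 19.5, 26.5, 30.5, 0.0], [0, 39.0, 53.0, 61.0, -0.005], [0, 58.5, 79.0, 91.0, -0.005], [0, 78.0, 105.5, 121.5, -0.01], [0, 97.5, 132.0, 152.0, -0.01], [0, 117.0, 158.5, 182.5, -0.015], [0, 136.5, 185.0, 213.0, -0.015]]
end [554.  94. 107.  93.]
[[0, 0.0, 0.0, 98.0, 0.0]]
end [554.  94.   9.  93.]
[[0.9, 8.5, -1.0, 0.0, 0.005], [0.9, 17.5, -2.0, 0.0, 0.005], [0.9, 26.0, -2.5, 0.0, 0.01], [0.9, 35.0, -3.5, 0.0, 0.015], [0.9, 43.5, -4.5, 0.0, 0.015]]
end [547. 137.   9.  93.]
```

{"fn": "play_rows", "kwargs": {"increments": [[0, 19.5, 26.5, 30.5, 0], [0, 39, 53, 61, -0.005], [0, 58.5, 79, 91, -0.005], [0, 78, 105.5, 121.5, -0.01], [0, 97.5, 132, 152, -0.01], [0, 117, 158.5, 182.5, -0.015], [0, 136.5, 185, 213, -0.015], [0, 136.5, 185, 213, -0.015], [0, 136.5, 185, 213, -0.015]]}}

```text
time: 64.2
position: [553.9, 94.6, 104.3]
ee_rot: [-179.8, 0.0, 93.5]
contact_force: [-0.3, -0.1, 0.4]
width: 1.002
gripper_force: 0.0
```

{"fn": "play_rows", "kwargs": {"increments": [[0, 0, 0, 33, 0], [0, 0, 0, 66, 0], [0, 0, 0, 98, 0], [0, 0, 0, 98, 0], [0.9, 0, 0, 98, 0], [0.9, 0, 0, 98, 0], [0.9, 0, 0, 98, 0], [0.9, 0, 0, 98, 0], [0.9, 0, 0, 98, 0], [0.9, 0, 0, 98, 0]], "newtons": 40}}

```text
time: 65.2
position: [555.2, 94.3, 10.1]
ee_rot: [179.9, -0.0, 93.4]
contact_force: [-0.5, 0.6, 6.8]
width: 0.199
gripper_force: 40.0
```

{"fn": "play_rows", "kwargs": {"increments": [[0.9, 8.5, -1, -0.5, 0.005], [0.9, 17.5, -2, -0.5, 0.005], [0.9, 26, -2.5, -0.5, 0.01], [0.9, 35, -3.5, -0.5, 0.015], [0.9, 43.5, -4.5, -1, 0.015], [0.9, 43.5, -4.5, -1, 0.015], [0.9, 43.5, -4.5, -1, 0.015], [0.9, 43.5, -4.5, -1, 0.015]]}}

```text
time: 66.0
position: [547.0, 139.1, 10.1]
ee_rot: [180.0, -0.2, 92.6]
contact_force: [-0.8, 4.3, 4.8]
width: 0.196
gripper_force: 39.9
```

{"fn": "play_rows", "kwargs": {"increments": [[0.9, 0, 0, -0.5, 0], [0.9, 0, 0, -0.5, 0], [0.9, 0, 0, -0.5, 0], [0.5, 0, 0, -0.5, 0], [0, 0, 0, -0.5, 0], [0, 0, 0, -0.5, 0], [0, 0, 0, -40, 0], [0, 0, 0, -80, 0], [0, 0, 0, -100, 0], [0, 0, 0, -100, 0]]}}

```text
time: 67.0
position: [549.7, 137.7, 113.3]
ee_rot: [179.6, -0.1, 92.5]
contact_force: [0.3, -0.4, 0.7]
width: 0.998
gripper_force: 0.0
```

{"fn": "play_rows", "kwargs": {"increments": [[0, 0, -45, -30, 0], [0, 0, -90, -60, 0], [0, 0, -135, -90, 0], [0, 0, -180, -90, 0], [0, 0, -210, -90, 0], [0, 0, -210, -90, 0], [0, 0, -210, -90, 0]]}}

```text
time: 67.7
position: [336.5, 127.8, 199.2]
ee_rot: [-180.0, 0.0, 92.6]
contact_force: [0.9, 0.0, -0.6]
width: 1.0
gripper_force: 0.0
```

```bash
python3 - <<'E'
from h import *
st()
T=snap('top','top14.png');S=snap('scene','scene14.png')
np.set_printoptions(linewidth=220,precision=0,suppress=True)
b=T['pixels'].astype(float);a=cv2.imread('pics/top6.png').astype(float)
for n,x in(('ref',a),('now',b)):
  print(n,x[215:219,183:236].mean(0)[:,2]);print(x[207:228,193:200].sum(2).mean(1));print(x[207:228,215:222].sum(2).mean(1))
c=cv2.resize(S['pixels'][165:285,165:345],(780,520),interpolation=3);cv2.imwrite('pics/c14.png',c)
E
```

```text
t 67.7 pos [336.5 127.8 199.2] yaw [-180.     0.    92.6] F [ 0.9  0.  -0.6] w 1.0 gf 0.0
ref [162. 162. 162. 162. 162. 160. 158. 158. 160. 160. 160. 160. 159. 157. 158. 160. 162. 162. 163. 163. 163. 164. 164. 163. 162. 163. 163. 164. 165. 165. 164. 165. 166. 166. 166. 165. 165. 164. 160. 150. 142. 147. 150.
 144. 145. 149. 150. 150. 150. 149. 149. 148. 147.]
[381. 379. 384. 389. 391. 393. 393. 388. 382. 384. 389. 399. 402. 390. 371. 378. 393. 395. 393. 392. 394.]
[393. 393. 398. 401. 404. 406. 407. 402. 400. 399. 401. 406. 398. 370. 372. 396. 408. 407. 403. 400. 397.]
now [160. 161. 161. 161. 161. 160. 156. 154. 154. 155. 157. 158. 159. 160. 161. 161. 162. 162. 163. 164. 163. 162. 162. 162. 162. 162. 163. 164. 164. 164. 164. 164. 165. 165. 165. 165. 164. 163. 157. 147. 146. 156. 156.
 145. 145. 148. 148. 149. 148. 149. 148. 148. 146.]
[379. 377. 382. 388. 389. 391. 391. 390. 387. 386. 389. 396. 392. 369. 357. 373. 390. 393. 390. 389. 390.]
[391. 391. 396. 399. 402. 404. 405. 402. 400. 397. 397. 402. 392. 365. 368. 393. 404. 404. 401. 397. 394.]
```

View pics/c14.png

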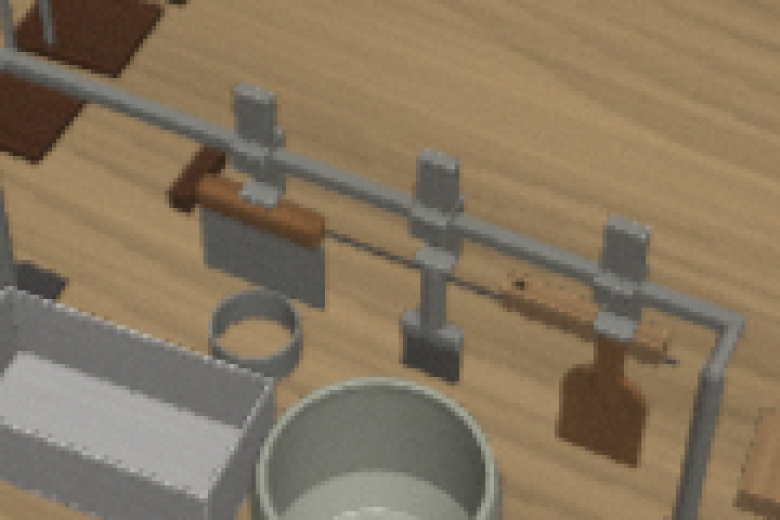

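The stick is back at its reference pixels within half a pixel (here from (505,285) to (668,345) on the line). All three tools hang on the rail and the arm is clear.

```bash
python3 -c "
from h import *
print(arm.hand_in())"
```

```text
the job is handed in; nothing more can be done
None
```

The job is handed in, with no verdict returned: the stick lies on the line from mark 2 to mark 3 (slid back about 6.5 mm between swings, and re-set after a knock of about 44 mm), and the spatula, brush and scraper hang at three, two and one stick lengths, each within about 3 mm by the camera.

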